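Check a gear unit's oil level with its dipstick

ROBOT

A 7-joint arm with a two-finger parallel gripper is mounted at the origin on the work surface. World frame = base frame: x ahead of the robot, y to its left, z up, the work surface at z = 0. Lengths are in m, angles in rad, forces in N, time in s.
With the tool pointing down it reaches from about 0.4 to 0.85 m from the base axis. Payload 10.4 kg.
Tool frame: the origin (TCP) lies at the very end of the fingers, on their centre line; the grasp point (between the pads) lies r.pinch_z behind it (r.pinch_z is the distance from the TCP to the grasp point, in m); z points along the fingers, x is the direction in which the jaws open and shut, and the axes are right-handed (so a half turn about z gives the same grasp; the last joint's range is limited). The gripper opens to 87 mm and grips with 3 to 60 N. Pads are 19 mm wide; open, the fingers measure 117 mm over their backs; the gripper's body (75 mm by 190 mm) begins 51 mm behind the grasp point.
Start: joints at [-0.023, 0.332, -0.065, 1.46, 0.022, 1.35, -0.088], TCP at [0.625, 0, 0.191] pointing down, gripper open.
Joint ranges: [-2.6, 2.6], [-0.5, 2.12], [-1.47, 1.34], [0.16, 2.42], [-1.27, 4.41], [0.06, 2.06], [-2.6, 2.6]. Speed limits (rad/s): [2.22, 2.22, 2.79, 2.79, 3.14, 3.14, 3.14].

INTERFACE

Orientations are given as a unit quaternion [x, y, z, w].
In Python, from bench import r gives the robot as it stands.
- The arm moves only by the tool carry_out, never from a script. Its argument "increments" is text: rows parted by semicolons, each of 7 numbers parted by spaces: the turn, a rotation vector about the tool's x, y, z in degrees, then the shift along the tool's x, y, z in m, then the finger opening in m, from 0 to 0.087. A call has exactly 5 rows; each row is the pose to reach, as a shift and turn from the pose measured when the call began, along the tool's axes at that moment; what a row does not reach only later rows make up. A row lasts 1/8 s, in which the tool goes at most 62.5 mm and 10.7 degrees, less where a joint would pass 70% of its speed; a pose out of reach is approached as far as the arm can. A call with a gripper value outside its range is refused whole. The fingers move at their own pace and stop on an object; "squeeze" is the grip in N (left out, the last holds). Time passes only in rows, so rows that repeat a pose let the fingers close, or fill a call up. It gives the time, the measured TCP pose, the force and the opening at its end, in the units of the state.
- r.read_state(): the state, without advancing time (a new reading comes with each control period).
- r.camera(name): name is "scene" or "side" or "wrist"; returns (picture, depth): 400x640x3 uint8, blue, green, red; 400x640 float32, m along the optical axis (not along the pixel's ray), 0 where there is no reading.
- r.camera_model(name): a dict with "K" (3x3 intrinsics, pixels), "extrinsics" (4x4, takes a point from camera to world coordinates). Camera axes: x right, y down, z forward; pixel columns grow to the right and rows downward; lengths in m; the calibration is good to about 2 mm. A picture is of the moment at which its call begins: read the wrist's pose just before it. camera_model takes no time and is no camera call; for the wrist camera it gives the pose at the moment of the call.
- r.close_job(): hands the job in, once; it reports no verdict.
The state is a dict: "time": time; "joint_positions": joint angles; "joint_vel": joint speeds; "joint_torque": joint torques, N m; "ee_pos": TCP position; "eef_rot": TCP orientation; "ft_force": force on the tool from outside, world axes, zero at the start; "torque": the same for the moment, N m; "width": finger opening in m.
Only numpy, scipy, OpenCV 4.12 (cv2) and the standard library are available. Lean on these libraries where they do the work, as an engineer would, in place of code of your own. Each camera call takes 0.05 s, during which the arm holds its last target.

TASK

The wiped dipstick lies on the black mat: take its oil reading on the blue gear unit. Push it down the slanted guide tube until its collar stops on the mouth of the tube, without ramming it, draw it right out again, and finish holding it in the gripper, still and level, marked face up, with the tip about a hand's breadth above the inside of the drip tray. Do not put it down, and leave the oil bottle, wire spool, wrench and tray where they are.

Things in the scene. Friction and masses are not known exactly. Their poses are not given: they have to be found in the camera images.
- dip_handle (a point): Centre of the dipstick's yellow loop handle: 52 mm long (x), 36 wide (y, flat parallel sides to grip), 22 thick (z), open in the middle. Axes of the whole rigid dipstick: x from handle to tip, z out of the marked face (red and black marks near the tip). It starts lying flat, marks up, on the 3 mm mat, this point 14 mm above the bench. About 130 g, balancing about 23 mm tipwards of here.
- dip_collar (a point): Centre of the tip-side face of the dipstick's dark steel stop collar (22 mm diameter, 10 mm long), the face that lands on the tube's mouth. 36 mm from the handle's centre along the dipstick's x; axes as for the dipstick.
- dip_tip (a point): Rounded tip of the dipstick's steel rod (7 mm diameter), 140 mm beyond the collar's face and 176 mm from the handle's centre along the dipstick's x; axes as for the dipstick.
- tube_mouth (a point): Centre of the rim of the gear unit's steel guide tube, 164 mm above the bench. z points out along the tube's axis, 45 degrees up from level, away from the unit; x is level. Rigid, 90 mm long, 17 mm outside, bore 11 mm, flared over the last 12 mm to a 17 mm opening (rim 23 mm outside); it opens into the hollow housing, where the rod has free room until the collar stops on the rim.
- gear_unit: Blue gear unit with motor, fixed; origin on the bench under the gear housing's centre, z up, x along the shaft to the motor. Housing 150 x 150 mm, 176 high; feet 170 (x) x 200 (y); shaft reaches x = -150; motor, 156 across, reaches x = 295, its terminal box (x 132 to 218) 204 mm high. The guide tube leans out of the -y side, its mouth at x 0, y -139, z 164 mm.
- tray_in (a point): Shallow open metal drip tray, loose, 700 g, 150 (x) by 230 (y) mm outside, 18 mm high, 3 mm walls; this point is the centre of its inner floor, about 3 mm above the bench; axes along its sides, z up.
- bottle_centre (a point): Blue plastic oil bottle, a bystander, upright, 84 mm diameter, 210 mm high; this point is its centre, half-way up.
- spool_centre (a point): Wire spool, a bystander: copper winding between black end discs, upright, 84 mm diameter, 75 mm high; this point is its centre, half-way up.
- wrench: Steel wrench, a bystander, 170 mm long, lying on the bench along its x axis; origin at its middle on the underside.
There are look-alikes about, which are no part of the job. Of the things that look like the part that bears dip_handle, the smallest one is meant.

How it is judged:
On the way, in this order (a step that is already met when the one before it is completed fails the run):
1. the dipstick is fully home: its collar sits on the tube's mouth (z of dip_collar in the frame of tube_mouth below 0.003 m and distance between dip_collar and tube_mouth below 0.006 m and angle between the x axis of dip_collar and the z axis of tube_mouth, either way round below 0.12 rad), for 0.2 s.
2. the dipstick is drawn right out of the tube ((z of dip_tip in the frame of tube_mouth above 0.008 m or distance between dip_tip and tube_mouth above 0.16 m)), for 0.05 s.
At the end, for the whole second after the job is handed in: The fingers hold the dipstick still, touching neither gear unit nor tray, marked face within 11 degrees of straight up, tip over the inside of the tray and 50 to 180 mm above its floor, handle more than 40 mm above the bench; tray within 30 mm of its place (x of dip_tip in the frame of tray_in between -0.072 and 0.072 m and y of dip_tip in the frame of tray_in between -0.112 and 0.112 m and z of dip_tip in the frame of tray_in between 0.05 and 0.18 m and angle between dip_tip's own z axis and vertical below 0.2 rad and height (world z) of dip_handle above 0.04 m and linear speed of dipstick below 0.03 m/s and angular speed of dipstick below 0.2 rad/s and contact force between dipstick and the fingers above 1 N and contact force between dipstick and gear_unit below 0.2 N and contact force between dipstick and tray below 0.2 N and distance of tray_in from where it was at the start of the episode below 0.03 m); the arm keeps its last pose, push and grip.
It fails at once if the dipstick is rammed against the gear unit or its tube (more than 50 N) (contact force between dipstick and gear_unit above 50 N).
It fails at once if the oil bottle is displaced by more than 30 mm or knocked over (distance of bottle_centre from where it was at the start of the episode above 0.03 m).
It fails at once if the wire spool is displaced by more than 30 mm or knocked over (distance of spool_centre from where it was at the start of the episode above 0.03 m).
It fails at once if the wrench is displaced by more than 30 mm (distance of wrench from where it was at the start of the episode above 0.03 m).
It fails at once if the drip tray is displaced by more than 30 mm (distance of tray_in from where it was at the start of the episode above 0.03 m).
It also fails if it takes over 64 s, if anything falls off the work surface, if the arm or the gripper's body presses on something with over 40 N, if the wrist force passes 120 N, or if a joint passes its speed limit or range.

## Working session

There is one attempt and no reset: what is moved stays moved. The work goes in short steps, Python scripts to look and compute and a tool call to move; the robot and the scene stay as the last step left them, time stands still between calls to the robot, and variables do not carry over. Pictures are saved under pics/ and viewed, and the job is handed in when it is done.

Besides the shell and the picture viewer there is one more tool, called by a JSON object that holds its "op" and its "data", one argument or row to a line. carry_out: Moves the arm, as the interface text tells. Its arguments: {"type":"object","properties":{"increments":{"type":"string"},"squeeze":{"type":"number"}},"required":["increments"]}

```bash
ls; mkdir -p pics; python3 - <<'E'
from bench import r
import cv2,numpy as np
for n in("scene","side","wrist"):
    m=r.camera_model(n); p,d=r.camera(n)
    cv2.imwrite(f"pics/{n}0.png",p); np.savez(f"{n}0.npz",p=p,d=d,K=m["K"],E=m["extrinsics"])
    print(n,np.round(m["K"],1).tolist(),np.round(m["extrinsics"],3).tolist())
print(r.read_state(),r.pinch_z)
E
```

```text
pics
scene [[379.6, 0.0, 320.5], [0.0, 379.6, 196.1], [0.0, 0.0, 1.0]] [[0.314, 0.791, -0.525, 1.084], [0.949, -0.255, 0.184, -0.374], [0.012, -0.556, -0.831, 1.02], [0.0, 0.0, 0.0, 1.0]]
side [[377.9, 0.0, 318.2], [0.0, 377.9, 204.3], [0.0, 0.0, 1.0]] [[-0.946, -0.201, 0.253, 0.174], [-0.323, 0.569, -0.757, 0.864], [0.008, -0.798, -0.603, 0.974], [0.0, 0.0, 0.0, 1.0]]
wrist [[278.9, 0.0, 316.1], [0.0, 278.9, 203.0], [0.0, 0.0, 1.0]] [[1.0, 0.0, -0.001, 0.627], [0.0, -0.958, -0.286, 0.078], [-0.001, 0.286, -0.958, 0.384], [0.0, 0.0, 0.0, 1.0]]
{'time': 0.15, 'joint_positions': array([-0.02260113,  0.33276477, -0.06472398,  1.46071106,  0.02163679,
        1.34986443, -0.08849399]), 'joint_vel': array([-0.0007557 , -0.00121228,  0.00071494, -0.00417039,  0.00013815,
        0.00075609,  0.00098043]), 'joint_torque': array([ 1.82067095e-03, -6.23630190e+01,  2.54254905e-02, -3.90143681e+01,
       -6.11935230e-02,  3.71907104e-02, -1.53469024e-06]), 'ee_pos': array([6.24700860e-01, 2.01173641e-06, 1.90130836e-01]), 'eef_rot': array([ 9.99999862e-01,  2.70086415e-05, -5.24293351e-04,  3.46987920e-05]), 'ft_force': array([ 0.00178105, -0.31339054,  0.960234  ]), 'torque': array([ 0.01792392,  0.00126712, -0.02327241]), 'width': 0.08717071071002415} 0.0187
```

View pics/scene0.png

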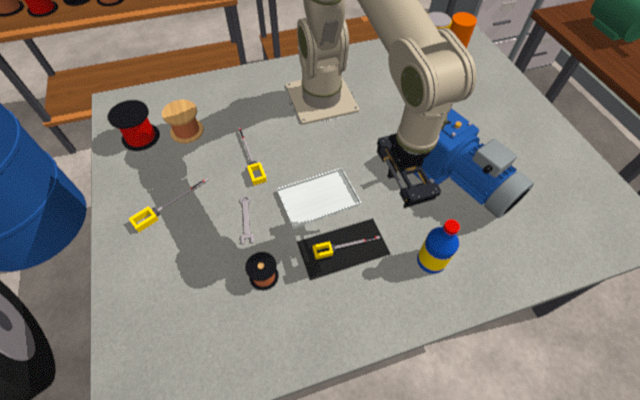

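View pics/side0.png

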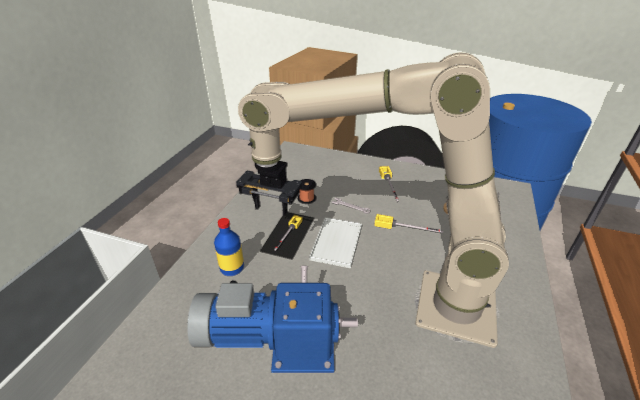

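View pics/wrist0.png

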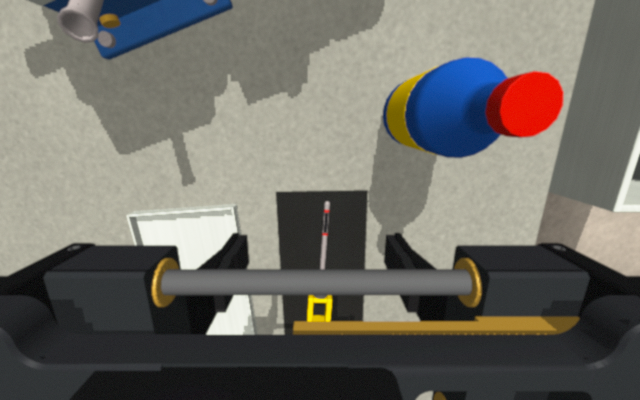

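Candidates in the scene picture are yellow loop handles at (322,250) on the black mat, (257,173) and (143,217) on bare bench. I take the one on the mat. Next I crop it closely and check the sizes.

```bash
cat > h.py <<'E'
import numpy as np,cv2
def load(n):
    z=np.load(n+".npz"); return z["p"],z["d"],z["K"],z["E"]
def cloud(d,K,E):
    v,u=np.mgrid[0:d.shape[0],0:d.shape[1]]
    P=np.stack([(u-K[0,2])/K[0,0]*d,(v-K[1,2])/K[1,1]*d,d],-1)
    return P@E[:3,:3].T+E[:3,3]
def ray(u,v,z,K,E):
    D=E[:3,:3]@np.array([(u-K[0,2])/K[0,0],(v-K[1,2])/K[1,1],1.]); o=E[:3,3]
    return o+D*(z-o[2])/D[2]
E
python3 - <<'E'
from h import *
for n in("scene0","side0","wrist0"):
    p,d,K,E=load(n); C=cloud(d,K,E); hsv=cv2.cvtColor(p,cv2.COLOR_BGR2HSV)
    m=((abs(hsv[...,0].astype(int)-28)<8)&(hsv[...,1]>150)&(hsv[...,2]>80)).astype(np.uint8)
    nn,l,s,c=cv2.connectedComponentsWithStats(m)
    for i in range(1,nn):
        if s[i,4]>25:
            q=C[(l==i)&(d>0)]; print(n,s[i],c[i].round(1),np.median(q,0).round(3))
            if len(q)>20:
                xy=q[:,:2].astype(np.float32)*1000; print("   rect",cv2.minAreaRect(xy),"z",np.percentile(q[:,2],[2,50,98]).round(3))
p,d,K,E=load("scene0")
a=cv2.resize(p[215:285,290:400],None,fx=7,fy=7,interpolation=cv2.INTER_CUBIC); cv2.imwrite("pics/c1.png",a)
p,d,K,E=load("wrist0")
a=cv2.resize(p[180:330,260:390],None,fx=4,fy=4,interpolation=cv2.INTER_CUBIC); cv2.imwrite("pics/c2.png",a)
p,d,K,E=load("side0")
a=cv2.resize(p[200:390,180:380],None,fx=3,fy=3,interpolation=cv2.INTER_CUBIC); cv2.imwrite("pics/c3.png",a)
E
```

```text
scene0 [247 163  19  22 247] [256.2 173.1] [ 0.302 -0.325  0.026]
   rect ((289.177978515625, -324.21099853515625), (93.60447692871094, 50.66134262084961), 2.8698365688323975) z [-0.001  0.026  0.031]
scene0 [129 207  29  25 387] [143.2 218.7] [ 0.365 -0.69   0.025]
   rect ((353.3194580078125, -694.0220947265625), (77.00826263427734, 68.66372680664062), 24.500606536865234) z [-0.001  0.025  0.032]
scene0 [312 241  22  18 276] [322.5 249.6] [ 0.627 -0.204  0.02 ]
   rect ((621.9310913085938, -202.4027099609375), (58.621559143066406, 53.65972137451172), 86.8594741821289) z [-0.     0.02   0.028]
scene0 [419 243  31  27 353] [431.  260.1] [0.777 0.051 0.069]
   rect ((769.8522338867188, 61.593170166015625), (78.5090103149414, 28.46920394897461), 35.694740295410156) z [0.036 0.069 0.1  ]
side0 [379 167  13  12  94] [384.7 171.2] [ 0.363 -0.69   0.022]
   rect ((356.8524475097656, -682.2423095703125), (47.132484436035156, 79.43025207519531), 24.979129791259766) z [0.002 0.022 0.029]
side0 [288 215  14  14 113] [295.3 220.7] [ 0.627 -0.207  0.018]
   rect ((632.0960693359375, -213.9659423
[... 4453 characters left out ...]
2952270507812, 23.229150772094727), (1.6512832641601562, 2.1443748474121094), 61.671409606933594) z [0.32  0.321 0.323]
wrist0 [403 328  12   6  30] [408.1 330.9] [0.651 0.023 0.321]
   rect ((651.2860107421875, 23.231367111206055), (1.4205775260925293, 2.809877634048462), 82.4986343383789) z [0.32  0.321 0.323]
wrist0 [483 329  11   5  27] [487.8 330.9] [0.673 0.023 0.321]
   rect ((672.80322265625, 23.283267974853516), (1.6396328210830688, 3.9500205516815186), 54.34135055541992) z [0.32  0.321 0.323]
wrist0 [520 329   9   5  27] [523.5 330.8] [0.683 0.023 0.321]
   rect ((682.536865234375, 23.31904411315918), (1.4603363275527954, 2.569941282272339), 64.06559753417969) z [0.321 0.321 0.322]
```

View pics/c1.png

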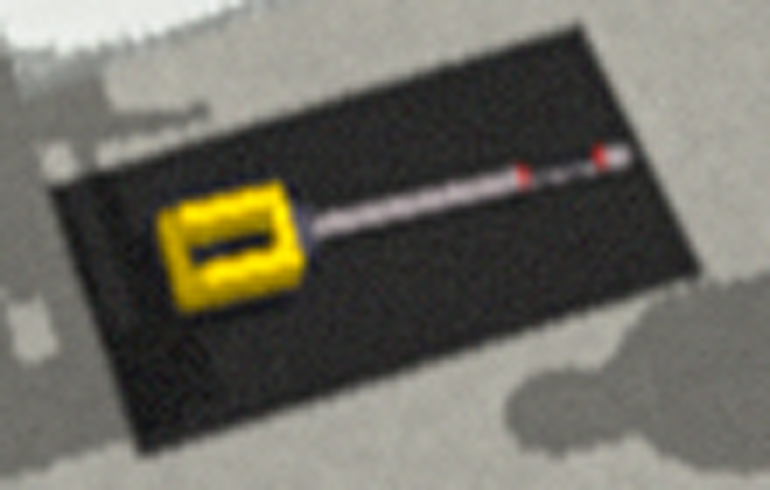

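View pics/c2.png

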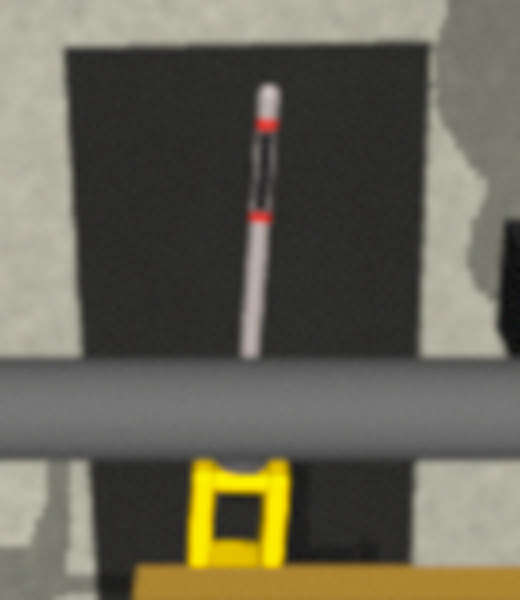

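View pics/c3.png

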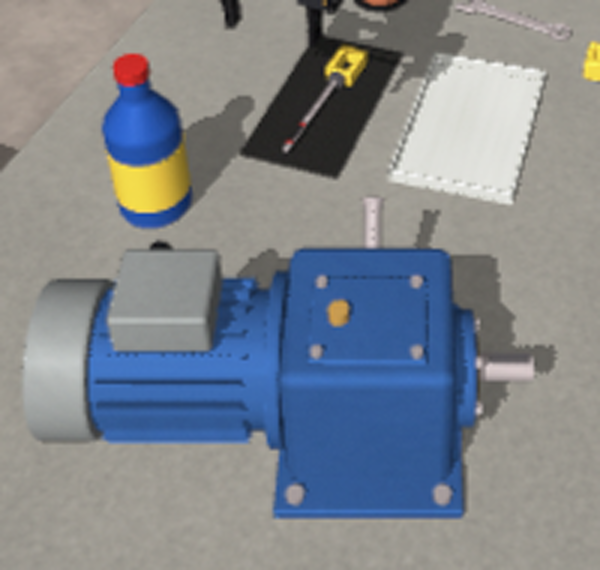

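The mat's dipstick (handle about (322,250), tip about (380,237)) has the smallest handle, with its top at about 25 mm against about 30 mm for the others. Now I locate the gear unit, tube mouth, tray and dipstick axis.

```bash
python3 - <<'E'
from h import *
for n in("side0","scene0"):
    p,d,K,E=load(n); C=cloud(d,K,E)
    m=(d>0)&(C[...,2]>0.17)&(C[...,2]<0.182)&(C[...,1]>0.05)&(C[...,1]<0.6)&(C[...,0]<0.6)&(p[...,0]>p[...,2]+25)
    m=m.astype(np.uint8); nn,l,s,c=cv2.connectedComponentsWithStats(m)
    i=1+np.argmax(s[1:,4]); q=C[l==i]; print(n,s[i],cv2.minAreaRect(q[:,:2].astype(np.float32)*1000),np.median(q[:,2]))
p,d,K,E=load("scene0")
print("scene handle,tip",ray(322.9,250.3,.025,K,E),ray(380,236.9,.014,K,E))
p,d,K,E=load("wrist0")
print("wrist tip",ray(327,202,.014,K,E), "mid", ray(260+250/4,180+350/4,.017,K,E))
C=cloud(d,K,E)
a=cv2.resize(p[0:70,40:140],None,fx=8,fy=8,interpolation=cv2.INTER_CUBIC); cv2.imwrite("pics/c4.png",a)
for n in("scene0","side0"):
    p,d,K,E=load(n); C=cloud(d,K,E); hsv=cv2.cvtColor(p,cv2.COLOR_BGR2HSV)
    m=((hsv[...,2]>200)&(hsv[...,1]<25)&(d>0)&(C[...,2]<.03)&(C[...,2]>-.01)&(C[...,0]>.3)&(C[...,0]<.7)&(abs(C[...,1])<.3)).astype(np.uint8)
    nn,l,s,c=cv2.connectedComponentsWithStats(m); i=1+np.argmax(s[1:,4]); q=C[l==i]
    print("tray",s[i],cv2.minAreaRect(q[:,:2].astype(np.float32)*1000),np.median(q[:,2]))
E
```

```text
side0 [ 276  289   53   36 1199] ((406.923095703125, 283.25103759765625), (132.26004028320312, 112.21149444580078), 18.878707885742188) 0.17510412498815653
scene0 [440 109  34  37 487] ((433.2706298828125, 273.45501708984375), (90.25325012207031, 137.47317504882812), 28.113666534423828) 0.17516765244631294
scene handle,tip [ 0.63493081 -0.2059741   0.025     ] [ 0.6409768  -0.02818551  0.014     ]
wrist tip [ 0.64098407 -0.0309685   0.014     ] mid [ 0.63536462 -0.13073236  0.017     ]
tray [ 278  172   78   51 2373] ((443.91070556640625, -163.2808837890625), (152.7812957763672, 218.52468872070312), 4.735586166381836) 0.002880970640160019
tray [ 310  219   51   49 1623] ((438.28497314453125, -153.75741577148438), (144.66925048828125, 238.60572814941406), 3.829620838165283) 0.002642587353249737
```

View pics/c4.png

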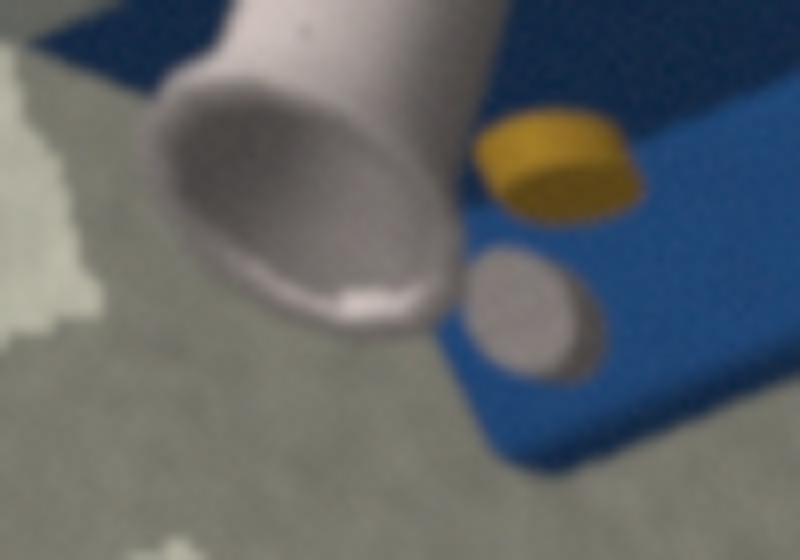

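```bash
python3 - <<'E'
from h import *
p,d,K,E=load("wrist0")
m=ray(77.5,25.6,.164,K,E); print("mouth",m)
a=ray(40+550/8,470/8,.012,K,E);b=ray(40+800/8,360/8,.012,K,E);print(a,b,np.degrees(np.arctan2(*(b-a)[1::-1])))
C=cloud(d,K,E); print(C[25,78],C[38,85],C[10,60])
print("cap",C[15,104])
E
```

```text
mouth [0.46112553 0.14036484 0.164     ]
[0.37586012 0.14840849 0.012     ] [0.41625315 0.16319926 0.012     ] 20.111287011843274
[0.45504625 0.14320448 0.15532175] [0.45916115 0.13456485 0.1567402 ] [0.37725709 0.18008158 0.07085059]
cap [0.39901059 0.18532867 0.04051696]
```

{"op": "carry_out", "data": {
  "increments": "0 0 0 -0.04 -0.03 -0.03 0.087; 0 0 0 -0.08 -0.06 -0.06 0.087; 0 0 0 -0.12 -0.09 -0.09 0.087; 0 0 0 -0.16 -0.12 -0.11 0.087; 0 0 0 -0.16 -0.12 -0.11 0.087"
}}

```text
time: 0.78
ee_pos: [0.4633, 0.123, 0.3027]
eef_rot: [1.0, 0.003, 0.001, -0.001]
ft_force: [0.2, -0.2, -0.4]
width: 0.0872
```

```bash
cat >> h.py <<'E'
def snap(tag,cams):
    from bench import r
    for n in cams:
        m=r.camera_model(n); p,d=r.camera(n)
        cv2.imwrite(f"pics/{n}{tag}.png",p); np.savez(f"{n}{tag}.npz",p=p,d=d,K=m["K"],E=m["extrinsics"])
E
python3 - <<'E'
from h import *
snap("1",["wrist"])
p,d,K,E=load("wrist1"); C=cloud(d,K,E)
b=(p[...,0]>p[...,2]+25)&(d>0)
m=(b&(abs(C[...,2]-.176)<.004)).astype(np.uint8)
nn,l,s,c=cv2.connectedComponentsWithStats(m); i=1+np.argmax(s[1:,4]); q=C[l==i]
print(s[i],cv2.minAreaRect(q[:,:2].astype(np.float32)*1000),np.median(q[:,2]))
cv2.imwrite("pics/c5.png",cv2.resize(p[100:250,240:400],None,fx=4,fy=4,interpolation=cv2.INTER_CUBIC))
E
```

```text
[ 201    0  123   95 7387] ((410.75274658203125, 285.09619140625), (100.20003509521484, 89.46630859375), 19.147768020629883) 0.1756032089554202
```

View pics/wrist1.png

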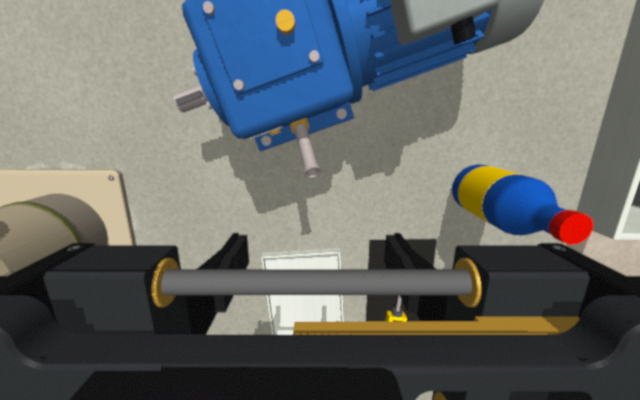

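View pics/c5.png

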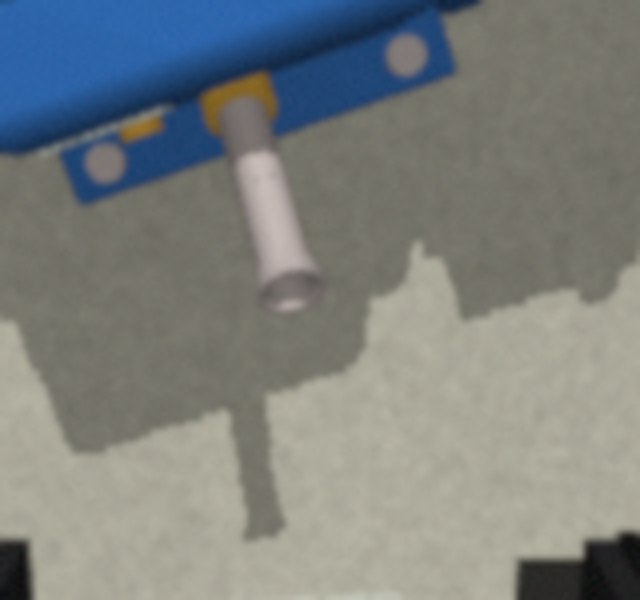

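The picture shows the gear unit's tube mouth as a small ellipse centred at (312.7,172.2) and the foot's front corners at (260,150.7) and (353.7,118).

```bash
python3 - <<'E'
from h import *
p,d,K,E=load("wrist1"); C=cloud(d,K,E)
print("mouth",ray(312.75,172.25,.164,K,E))
zf=np.median(C[118:125,338:346,2]);print(zf, C[140:146,270,2])
a=ray(240+80/4,100+203/4,zf,K,E);b=ray(240+455/4,100+72/4,zf,K,E);print(a,b,np.linalg.norm(b-a),np.degrees(np.arctan2(*(b-a)[1::-1])))
y=np.radians(19.3);
# housing front/left face direction via blue top edge line fit
b_=(p[...,0]>p[...,2]+25)&(d>0)&(abs(C[...,2]-.176)<.003)
m=b_.astype(np.uint8)
pts=[]
for u in range(245,345):
    v=np.where(m[:100,u])[0]
    if len(v): pts.append(C[v.max(),u,:2])
l=cv2.fitLine(np.array(pts,np.float32),cv2.DIST_HUBER,0,.01,.01).ravel();print(np.degrees(np.arctan2(l[1],l[0])),l)
E
```

```text
mouth [0.46107876 0.14054235 0.164     ]
0.012153571068471147 [0.02046729 0.02046585 0.02240355 0.01552593 0.01362906 0.01345441]
[0.36921392 0.1498372  0.01215357] [0.5276878  0.20439662 0.01215357] 0.16760280110266837 18.99756998735543
19.356619 [0.9434739  0.33144692 0.42248893 0.2422245 ]
```

{"op": "carry_out", "data": {
  "increments": "0 0 0 0.028 0.052 0.01 0.087; 0 0 0 0.056 0.104 0.02 0.087; 0 0 0 0.084 0.156 0.03 0.087; 0 0 0 0.112 0.208 0.045 0.087; 0 0 0 0.14 0.26 0.06 0.087"
}}

```text
time: 1.45
ee_pos: [0.6055, -0.1419, 0.2397]
eef_rot: [1.0, 0.0, -0.0, 0.0]
ft_force: [2.2, -0.3, 0.4]
width: 0.0868
```

{"op": "carry_out", "data": {
  "increments": "0 0 0.5 0.01 0.02 0.03 0.087; 0 0 1 0.02 0.042 0.06 0.087; 0 0 1.5 0.03 0.06 0.09 0.087; 0 0 2.5 0.033 0.066 0.11 0.087; 0 0 2.5 0.033 0.066 0.11 0.087"
}}

```text
time: 2.08
ee_pos: [0.6373, -0.2082, 0.1274]
eef_rot: [1.0, -0.022, -0.002, 0.0]
ft_force: [-0.5, 0.1, -0.1]
width: 0.0869
```

```bash
python3 - <<'E'
from h import *
from bench import r
snap("2",["wrist","scene"])
s=r.read_state(); print(s["ee_pos"],s["eef_rot"],s["joint_positions"].round(2))
p,d,K,E=load("scene0"); print("spool",cloud(d,K,E)[255:262:3,255:270:4])
E
```

```text
[ 0.63884213 -0.20733064  0.13051156] [ 9.99780847e-01 -2.09327547e-02  1.32213624e-04  2.44419809e-04] [ 0.18  0.47  0.09  1.41 -0.04  1.27  0.23]
spool [[[ 0.61425516 -0.39381262  0.07575484]
  [ 0.61728237 -0.38354179  0.07511828]
  [ 0.61910847 -0.37325281  0.07201867]
  [ 0.62405901 -0.36296706  0.07529706]]

 [[ 0.62258041 -0.3957932   0.07513767]
  [ 0.62678302 -0.385536    0.07694237]
  [ 0.62932281 -0.37532052  0.07531277]
  [ 0.63286954 -0.36508636  0.07576731]]

 [[ 0.63157814 -0.39771847  0.07607264]
  [ 0.63450285 -0.38755423  0.07526031]
  [ 0.63800258 -0.37736531  0.07565305]
  [ 0.64120165 -0.36717767  0.07540767]]]
```

View pics/wrist2.png

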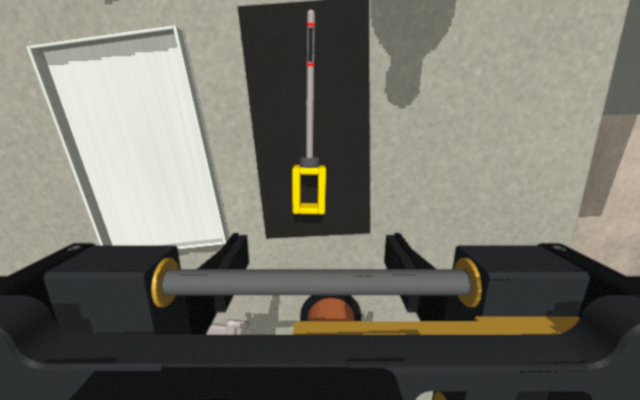

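View pics/scene2.png

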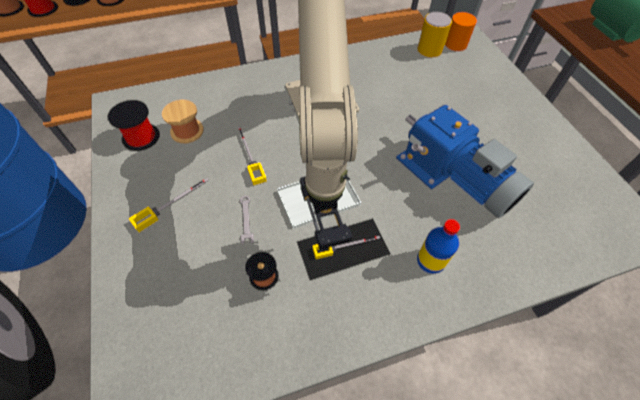

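```bash
python3 - <<'E'
from h import *
p,d,K,E=load("wrist2"); C=cloud(d,K,E); hsv=cv2.cvtColor(p,cv2.COLOR_BGR2HSV)
m=((abs(hsv[...,0].astype(int)-28)<8)&(hsv[...,1]>150)&(hsv[...,2]>80)); m[:150]=0;m[225:]=0;m[:,:280]=0;m[:,340:]=0
v,u=np.where(m); print(u.min(),u.max(),v.min(),v.max())
q=C[m&(C[...,2]>.021)]; print(cv2.minAreaRect(q[:,:2].astype(np.float32)*1000),np.median(q[:,2]))
for uv,z in(((309,190),.025),((308.8,158),.017),((310.5,11),.0135),((310.3,66),.0175)): print(uv,ray(*uv,z,K,E).round(4))
cv2.imwrite("pics/c6.png",cv2.resize(p[0:225,270:350],None,fx=2.6,fy=2.6,interpolation=cv2.INTER_CUBIC))
R=E[:3,:3]; print(E[:3,3])
E
```

```text
291 326 164 214
((632.5260009765625, -180.22970581054688), (101.3050537109375, 35.5011100769043), 86.04490661621094) 0.024337147434077055
(309, 190) [ 0.6308 -0.2034  0.025 ]
(308.8, 158) [ 0.6321 -0.1696  0.017 ]
(310.5, 11) [ 0.6408 -0.0306  0.0135]
(310.3, 66) [ 0.6383 -0.079   0.0175]
[ 0.64318516 -0.1301932   0.32108818]
```

View pics/c6.png

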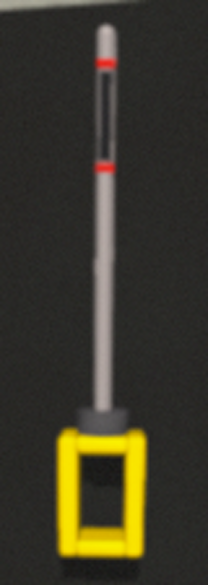

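```bash
cat >> h.py <<'E'
from scipy.spatial.transform import Rotation as Ro
def pose(x_dip,lean=0):
    "tool R such that tool x = -/+ dip y..., dip x = -tool y, dip z=-tool z"
    x=np.array(x_dip,float);x/=np.linalg.norm(x)
    yd=np.cross([0,0,1],x);yd/=np.linalg.norm(yd); zd=np.cross(x,yd)
    return np.stack([-yd,-x,-zd],1)
def delta(p,R):
    from bench import r
    s=r.read_state(); R0=Ro.from_quat(s["eef_rot"]); 
    dr=(R0.inv()*Ro.from_matrix(R)).as_rotvec(degrees=True); dp=R0.inv().apply(np.array(p)-s["ee_pos"])
    print("at",s["ee_pos"].round(4),"rot",dr.round(2),"shift",dp.round(4),"t",round(s["time"],2),"F",s["ft_force"].round(1),"q",s["joint_positions"].round(2),"w",round(s["width"],4)); return dr,dp
E
python3 - <<'E'
from h import *
R=pose([np.sin(np.radians(3.4)),np.cos(np.radians(3.4)),0]);print(R.round(3))
delta([.6314,-.1985,.0055],R)
E
```

```text
[[ 0.998 -0.059 -0.   ]
 [-0.059 -0.998  0.   ]
 [-0.    -0.    -1.   ]]
at [ 0.6388 -0.2073  0.1305] rot [ 0.03 -0.02  1.  ] shift [-0.0078 -0.0086  0.125 ] t 2.17 F [-0.4  0.4  0.3] q [ 0.18  0.47  0.09  1.41 -0.04  1.27  0.23] w 0.0869
```

{"op": "carry_out", "data": {
  "increments": "0 0 0.5 -0.004 -0.004 0.03 0.087; 0 0 1 -0.008 -0.0085 0.06 0.087; 0 0 1 -0.008 -0.0085 0.085 0.087; 0 0 1 -0.008 -0.0085 0.105 0.087; 0 0 1 -0.008 -0.0085 0.11 0.087"
}}

```text
time: 2.8
ee_pos: [0.6311, -0.1981, 0.0202]
eef_rot: [1.0, -0.029, -0.0, 0.0]
ft_force: [0.3, -0.2, 0.3]
width: 0.0872
```

```bash
python3 - <<'E'
from h import *
R=pose([np.sin(np.radians(3.4)),np.cos(np.radians(3.4)),0])
snap("3",["wrist"])
delta([.6314,-.1985,.0055],R)
p,d,K,E=load("wrist3"); cv2.imwrite("pics/c7.png",cv2.resize(p[0:300,180:460],None,fx=2,fy=2))
E
```

```text
at [ 0.6313 -0.1982  0.0202] rot [ 0.02 -0.    0.02] shift [0.0002 0.0002 0.0147] t 2.85 F [-1.   0.4  0.2] q [ 0.17  0.54  0.08  1.54 -0.05  1.06  0.21] w 0.0866
```

View pics/c7.png

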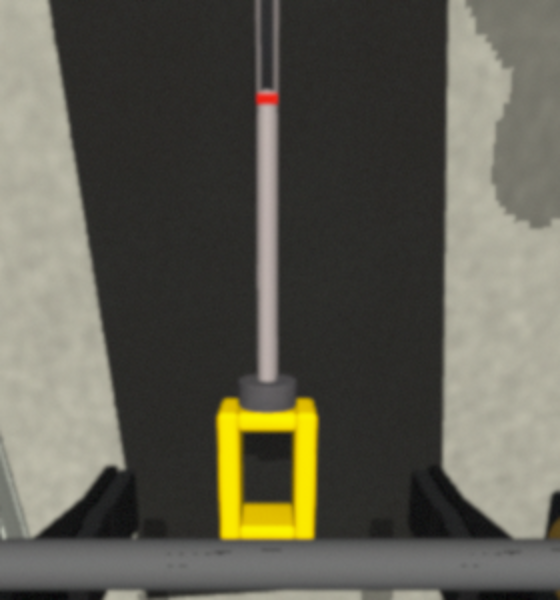

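{"op": "carry_out", "data": {
  "increments": "0 0 0 -0.001 0 0.008 0.087; 0 0 0 -0.0015 0 0.0147 0.087; 0 0 0 -0.0015 0 0.0147 0.02; 0 0 0 -0.0015 0 0.0147 0.02; 0 0 0 -0.0015 0 0.0147 0.02",
  "squeeze": 45
}}

```text
time: 3.48
ee_pos: [0.63, -0.1983, 0.0058]
eef_rot: [1.0, -0.029, 0.0, 0.0]
ft_force: [0.3, 0.5, -0.3]
width: 0.0648
```

{"op": "carry_out", "data": {
  "increments": "0 0 0 0 0 0 0.02; 0 0 0 0 0 0 0.02; 0 0 0 0 0 -0.01 0.02; 0 0 0 0 0 -0.03 0.02; 0 0 0 0 0 -0.06 0.02",
  "squeeze": 45
}}

```text
time: 4.1
ee_pos: [0.6298, -0.1982, 0.0673]
eef_rot: [1.0, -0.03, 0.0, 0.0]
ft_force: [0.6, -0.3, 0.9]
width: 0.0219
```

```bash
python3 - <<'E'
from h import *
R=pose([np.sin(np.radians(3.4)),np.cos(np.radians(3.4)),0])
snap("4",["wrist","scene"])
delta([.6314,-.1985,.0055],R)
p,d,K,E=load("wrist4"); cv2.imwrite("pics/c8.png",cv2.resize(p[0:300,180:460],None,fx=2,fy=2))
E
```

```text
at [ 0.6326 -0.1991  0.0713] rot [ 0.1  -0.44  0.01] shift [-0.0018 -0.0006  0.0658] t 4.2 F [ 0.7 -0.1  0.3] q [ 0.17  0.49  0.09  1.5  -0.04  1.14  0.21] w 0.0205
```

View pics/c8.png

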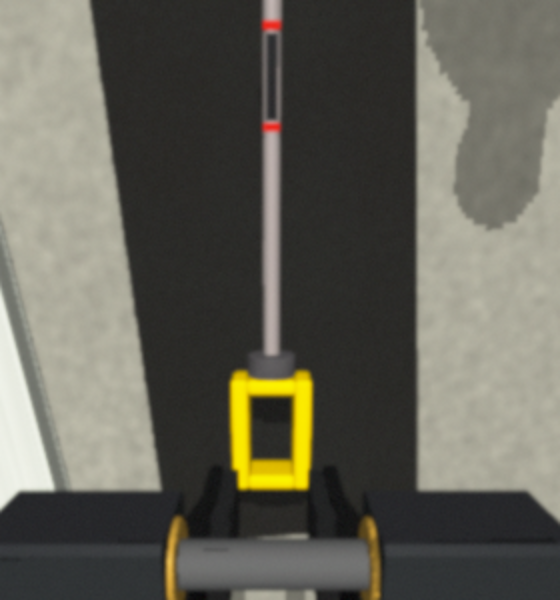

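The fingers were slower than I allowed and closed above the handle, and the stick is undisturbed. I reopen, go down again and give them more time.

{"op": "carry_out", "data": {
  "increments": "0 0 0 -0.0025 0 0 0.08; 0 0 0 -0.0025 0 0 0.08; 0 0 0 -0.0025 0 0 0.08; 0 -0.4 0 -0.0025 -0.0005 0 0.08; 0 -0.4 0 -0.0025 -0.0005 0.02 0.08",
  "squeeze": 45
}}

```text
time: 4.82
ee_pos: [0.6316, -0.1987, 0.0518]
eef_rot: [1.0, -0.03, 0.002, 0.001]
ft_force: [-0.0, 0.1, -0.6]
width: 0.063
```

```bash
python3 - <<'E'
from h import *
R=pose([np.sin(np.radians(3.4)),np.cos(np.radians(3.4)),0])
delta([.630,-.1985,.0055],R)
E
```

```text
at [ 0.6316 -0.1987  0.0518] rot [ 0.12 -0.19  0.02] shift [-0.0017 -0.0002  0.0462] t 4.83 F [-0.   0.1 -0.6] q [ 0.17  0.51  0.09  1.52 -0.04  1.11  0.21] w 0.063
```

{"op": "carry_out", "data": {
  "increments": "0 -0.2 0 -0.0015 0 0.01 0.08; 0 -0.2 0 -0.0015 0 0.025 0.08; 0 -0.2 0 -0.0015 0 0.046 0.08; 0 -0.2 0 -0.0015 0 0.046 0.08; 0 -0.2 0 -0.0015 0 0.046 0.02",
  "squeeze": 45
}}

```text
time: 5.45
ee_pos: [0.6303, -0.1988, 0.0059]
eef_rot: [1.0, -0.03, -0.0, 0.001]
ft_force: [0.5, -0.3, 0.2]
width: 0.0752
```

{"op": "carry_out", "data": {
  "increments": "0 0 0 0 0 0 0.02; 0 0 0 0 0 0 0.02; 0 0 0 0 0 0 0.02; 0 0 0 0 0 0 0.02; 0 0 0 0 0 0 0.02",
  "squeeze": 45
}}

```text
time: 6.08
ee_pos: [0.6304, -0.1988, 0.006]
eef_rot: [1.0, -0.03, -0.0, 0.001]
ft_force: [-0.6, 0.3, 0.5]
width: 0.0277
```

{"op": "carry_out", "data": {
  "increments": "0 0 0 0 0 0 0.02; 0 0 0 0 0 0 0.02; 0 0 0 0 0 0 0.02; 0 0 0 0 0 -0.005 0.02; 0 0 0 0 0 -0.02 0.02",
  "squeeze": 45
}}

```text
time: 6.7
ee_pos: [0.6299, -0.1985, 0.026]
eef_rot: [1.0, -0.03, -0.001, 0.001]
ft_force: [-0.1, 0.3, 1.1]
width: 0.0198
```

```bash
python3 - <<'E'
from h import *
R=pose([np.sin(np.radians(3.4)),np.cos(np.radians(3.4)),0])
snap("5",["wrist"])
delta([.630,-.1985,.0055],R)
p,d,K,E=load("wrist5"); cv2.imwrite("pics/c9.png",cv2.resize(p[0:300,180:460],None,fx=2,fy=2))
E
```

```text
at [ 0.6316 -0.199   0.0291] rot [ 0.16 -0.15  0.01] shift [-0.0017 -0.0005  0.0236] t 6.75 F [ 0.6 -0.1  1.4] q [ 0.17  0.53  0.08  1.54 -0.05  1.07  0.21] w 0.0199
```

View pics/c9.png

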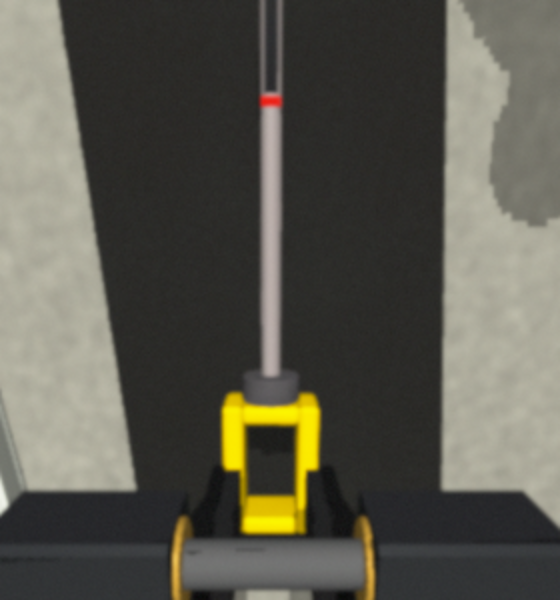

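The fingers closed to 20 mm without catching the handle; the picture shows the tips over its sides at crop (230,475) and (310,475). I check the real fingertip height from the depth image.

```bash
python3 - <<'E'
from h import *
p,d,K,E=load("wrist5"); C=cloud(d,K,E)
for v in (225,232,236,240,244,250,256,262):
    print(v,[tuple(C[v,u].round(3)) for u in (288,292,296,300,315,330,334,338)])
cv2.imwrite("pics/c10.png",cv2.resize(p[170:300,240:390],None,fx=5,fy=4,interpolation=cv2.INTER_CUBIC))
E
```

```text
225 [(np.float64(0.608), np.float64(-0.203), np.float64(0.004)), (np.float64(0.614), np.float64(-0.195), np.float64(0.024)), (np.float64(0.617), np.float64(-0.195), np.float64(0.025)), (np.float64(0.62), np.float64(-0.196), np.float64(0.024)), (np.float64(0.63), np.float64(-0.204), np.float64(0.003)), (np.float64(0.642), np.float64(-0.197), np.float64(0.024)), (np.float64(0.645), np.float64(-0.197), np.float64(0.025)), (np.float64(0.648), np.float64(-0.197), np.float64(0.024))]
232 [(np.float64(0.615), np.float64(-0.187), np.float64(0.057)), (np.float64(0.617), np.float64(-0.187), np.float64(0.058)), (np.float64(0.616), np.float64(-0.201), np.float64(0.025)), (np.float64(0.619), np.float64(-0.201), np.float64(0.024)), (np.float64(0.63), np.float64(-0.211), np.float64(0.001)), (np.float64(0.642), np.float64(-0.203), np.float64(0.024)), (np.float64(0.645), np.float64(-0.202), np.float64(0.024)), (np.float64(0.648), np.float64(-0.203), np.float64(0.023))]
236 [(np.float64(0.615), np.float64(-0.187), np.float64(0.064)), (np.float64(0.618), np.float64(-0.187), np.float64(0.064)), (np.floa
[... 2057 characters left out ...]
p.float64(-0.224), np.float64(0.02)), (np.float64(0.641), np.float64(-0.223), np.float64(0.024)), (np.float64(0.642), np.float64(-0.195), np.float64(0.076)), (np.float64(0.644), np.float64(-0.19), np.float64(0.087))]
262 [(np.float64(0.618), np.float64(-0.188), np.float64(0.093)), (np.float64(0.62), np.float64(-0.189), np.float64(0.093)), (np.float64(0.622), np.float64(-0.189), np.float64(0.093)), (np.float64(0.622), np.float64(-0.202), np.float64(0.068)), (np.float64(0.629), np.float64(-0.227), np.float64(0.025)), (np.float64(0.641), np.float64(-0.227), np.float64(0.026)), (np.float64(0.642), np.float64(-0.199), np.float64(0.077)), (np.float64(0.643), np.float64(-0.189), np.float64(0.095))]
```

View pics/c10.png

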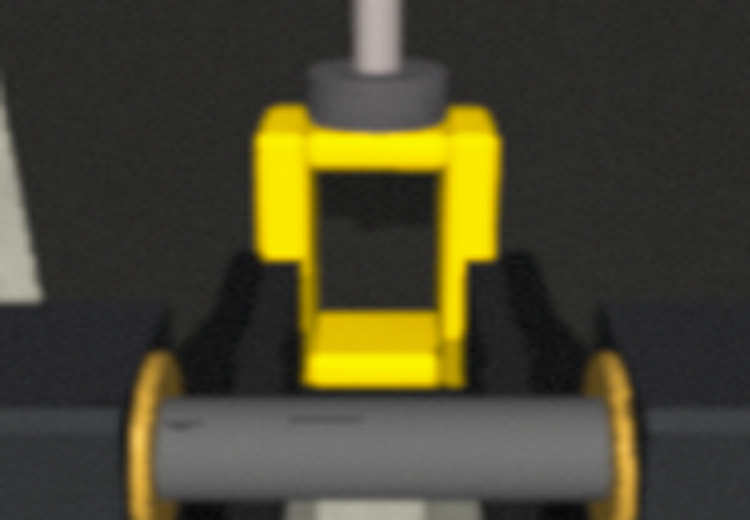

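```bash
python3 - <<'E'
from h import *
for n in("scene4","scene2"):
    p,d,K,E=load(n); C=cloud(d,K,E)
    m=(d>0)&(abs(C[...,0]-.632)<.09)&(abs(C[...,1]+.2)<.025)&(C[...,2]>.035)&(C[...,2]<.3)
    v,u=np.where(m); print(n,u.min(),u.max(),v.min(),v.max()); q=C[m]; o=np.argsort(q[:,2])[:25]; print(q[o].round(3)[::3])
    print(np.histogram(q[:,2],bins=np.arange(.03,.3,.02)))
p,d,K,E=load("scene4")
cv2.imwrite("pics/c11.png",cv2.resize(p[180:290,280:400],None,fx=6,fy=5,interpolation=cv2.INTER_CUBIC))
E
```

```text
scene4 306 348 189 254
[[ 0.654 -0.2    0.132]
 [ 0.656 -0.193  0.137]
 [ 0.718 -0.218  0.176]
 [ 0.72  -0.188  0.177]
 [ 0.721 -0.186  0.177]
 [ 0.718 -0.211  0.178]
 [ 0.676 -0.185  0.179]
 [ 0.718 -0.224  0.18 ]
 [ 0.719 -0.221  0.18 ]]
(array([  0,   0,   0,   0,   0,   4,   0,  70, 187, 413,  50,   2,  83]), array([0.03, 0.05, 0.07, 0.09, 0.11, 0.13, 0.15, 0.17, 0.19, 0.21, 0.23,
       0.25, 0.27, 0.29]))
scene2 314 350 202 237
[[ 0.593 -0.216  0.162]
 [ 0.588 -0.218  0.17 ]
 [ 0.673 -0.178  0.246]
 [ 0.669 -0.179  0.248]
 [ 0.692 -0.217  0.252]
 [ 0.688 -0.208  0.253]
 [ 0.687 -0.21   0.254]
 [ 0.693 -0.193  0.254]
 [ 0.692 -0.197  0.254]]
(array([  0,   0,   0,   0,   0,   0,   4,   0,   0,   0,   7, 102, 324]), array([0.03, 0.05, 0.07, 0.09, 0.11, 0.13, 0.15, 0.17, 0.19, 0.21, 0.23,
       0.25, 0.27, 0.29]))
```

View pics/c11.png

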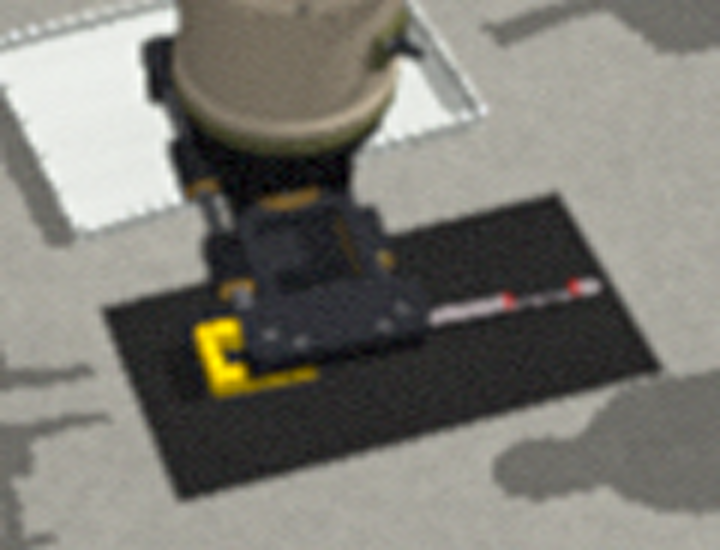

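The depth data puts the real fingertips about 27 mm short of the reported TCP: tip z is about 0.057 at reported 0.029. So I have to command about 26 mm lower than reported, in steps with force checks.

{"op": "carry_out", "data": {
  "increments": "0 -0.1 0 -0.0015 0 -0.012 0.08; 0 -0.1 0 -0.0015 0 -0.012 0.08; 0 -0.1 0 -0.0015 0 -0.012 0.08; 0 -0.1 0 -0.0015 0 -0.012 0.08; 0 -0.1 0 -0.0015 0 -0.005 0.08",
  "squeeze": 45
}}

```text
time: 7.38
ee_pos: [0.6303, -0.199, 0.0339]
eef_rot: [1.0, -0.03, 0.001, 0.001]
ft_force: [-0.4, -0.4, -0.5]
width: 0.0618
```

```bash
python3 - <<'E'
from h import *
R=pose([np.sin(np.radians(3.4)),np.cos(np.radians(3.4)),0])
snap("6",["wrist"])
delta([.630,-.1985,-.016],R)
p,d,K,E=load("wrist6"); C=cloud(d,K,E)
cv2.imwrite("pics/c12.png",cv2.resize(p[170:300,200:430],None,fx=3.4,fy=4,interpolation=cv2.INTER_CUBIC))
for u in (225,230,235,240,395,400):
    col=[(v,round(C[v,u,1],3),round(C[v,u,2],3)) for v in range(226,250,3)]; print(u,col)
E
```

```text
at [ 0.6294 -0.1988  0.0325] rot [0.14 0.03 0.01] shift [ 0.0006 -0.0004  0.0485] t 7.42 F [ 0.4  0.  -0.7] q [ 0.17  0.53  0.08  1.54 -0.05  1.08  0.21] w 0.066
225 [(226, np.float64(-0.205), np.float64(-0.0)), (229, np.float64(-0.208), np.float64(-0.0)), (232, np.float64(-0.211), np.float64(0.0)), (235, np.float64(-0.214), np.float64(0.0)), (238, np.float64(-0.216), np.float64(0.001)), (241, np.float64(-0.22), np.float64(-0.001)), (244, np.float64(-0.222), np.float64(-0.0)), (247, np.float64(-0.226), np.float64(-0.001))]
230 [(226, np.float64(-0.206), np.float64(0.0)), (229, np.float64(-0.208), np.float64(0.001)), (232, np.float64(-0.212), np.float64(-0.001)), (235, np.float64(-0.214), np.float64(-0.0)), (238, np.float64(-0.217), np.float64(-0.0)), (241, np.float64(-0.22), np.float64(0.0)), (244, np.float64(-0.223), np.float64(-0.0)), (247, np.float64(-0.226), np.float64(-0.001))]
235 [(226, np.float64(-0.206), np.float64(-0.001)), (229, np.float64(-0.209), np.float64(-0.001)), (232, np.float64(-0.211), np.float64(0.0)), (235, np.float64(-0.214), np.float64(-0.0)), (238, np.float64
[... 581 characters left out ...]
(0.002)), (229, np.float64(-0.216), np.float64(0.003)), (232, np.float64(-0.219), np.float64(0.002)), (235, np.float64(-0.221), np.float64(0.003)), (238, np.float64(-0.224), np.float64(0.003)), (241, np.float64(-0.227), np.float64(0.003)), (244, np.float64(-0.23), np.float64(0.002)), (247, np.float64(-0.233), np.float64(0.002))]
400 [(226, np.float64(-0.215), np.float64(-0.001)), (229, np.float64(-0.217), np.float64(-0.0)), (232, np.float64(-0.22), np.float64(-0.001)), (235, np.float64(-0.223), np.float64(0.0)), (238, np.float64(-0.226), np.float64(0.0)), (241, np.float64(-0.229), np.float64(-0.0)), (244, np.float64(-0.232), np.float64(-0.001)), (247, np.float64(-0.235), np.float64(-0.001))]
```

View pics/c12.png

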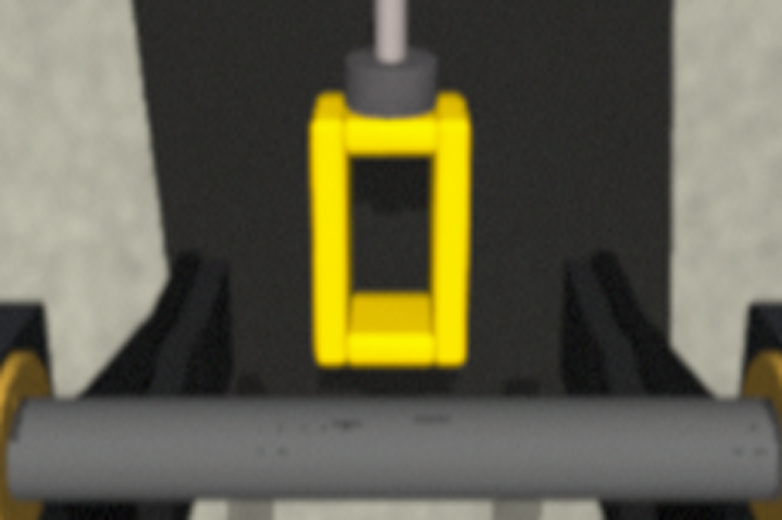

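{"op": "carry_out", "data": {
  "increments": "0 0 0 -0.0005 0 0.012 0.08; 0 0 0 -0.0005 0 0.025 0.08; 0 0 0 -0.0005 0 0.036 0.08; 0 0 0 -0.0005 0 0.042 0.08; 0 0 0 -0.0005 0 0.044 0.08"
}}

```text
time: 8.05
ee_pos: [0.6287, -0.1988, -0.012]
eef_rot: [1.0, -0.03, -0.001, 0.001]
ft_force: [0.8, 0.3, 0.1]
width: 0.0802
```

```bash
python3 - <<'E'
from h import *
R=pose([np.sin(np.radians(3.4)),np.cos(np.radians(3.4)),0])
snap("7",["wrist"])
delta([.630,-.1985,-.018],R)
p,d,K,E=load("wrist7"); C=cloud(d,K,E)
cv2.imwrite("pics/c13.png",cv2.resize(p[150:300,200:430],None,fx=3.4,fy=3.4,interpolation=cv2.INTER_CUBIC))
for u in (248,252,256,260,376,380):
    col=[(v,round(float(C[v,u,1]),3),round(float(C[v,u,2]),3)) for v in range(228,246,2)]; print(u,col)
E
```

```text
at [ 0.6288 -0.1989 -0.0119] rot [0.14 0.04 0.01] shift [ 0.0011 -0.0004  0.0061] t 8.1 F [1.  1.  0.1] q [ 0.18  0.58  0.08  1.56 -0.05  1.    0.21] w 0.08
248 [(228, -0.19, 0.002), (230, -0.191, 0.003), (232, -0.12, 0.181), (234, -0.187, 0.02), (236, -0.187, 0.024), (238, -0.187, 0.025), (240, -0.187, 0.028), (242, -0.187, 0.031), (244, -0.187, 0.034)]
252 [(228, -0.19, 0.002), (230, -0.191, 0.002), (232, -0.193, 0.001), (234, -0.187, 0.021), (236, -0.187, 0.022), (238, -0.188, 0.023), (240, -0.19, 0.023), (242, -0.191, 0.023), (244, -0.192, 0.023)]
256 [(228, -0.19, 0.003), (230, -0.191, 0.002), (232, -0.193, 0.002), (234, -0.194, 0.002), (236, -0.195, 0.003), (238, -0.197, 0.003), (240, -0.199, 0.002), (242, -0.2, 0.003), (244, -0.202, 0.002)]
260 [(228, -0.19, 0.003), (230, -0.192, 0.002), (232, -0.193, 0.002), (234, -0.194, 0.003), (236, -0.196, 0.003), (238, -0.197, 0.003), (240, -0.199, 0.003), (242, -0.2, 0.003), (244, -0.202, 0.003)]
376 [(228, -0.195, 0.002), (230, -0.196, 0.003), (232, -0.198, 0.002), (234, -0.199, 0.003), (236, -0.2, 0.004), (238, -0.202, 0.002), (240, -0.204, 0.002), (242, -0.205, 0.003), (244, -0.207, 0.002)]
380 [(228, -0.194, 0.003), (230, -0.196, 0.003), (232, -0.198, 0.003), (234, -0.2, 0.001), (236, -0.201, 0.002), (238, -0.194, 0.02), (240, -0.196, 0.02), (242, -0.197, 0.021), (244, -0.198, 0.021)]
```

View pics/c13.png

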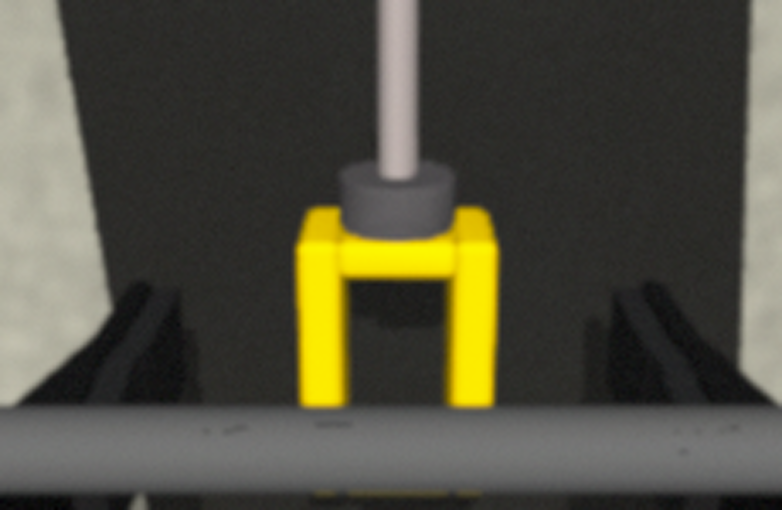

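{"op": "carry_out", "data": {
  "increments": "0 0 0 0 0 0.004 0.08; 0 0 0 0 0 0.0085 0.08; 0 0 0 0 0 0.0085 0.02; 0 0 0 0 0 0.0085 0.02; 0 0 0 0 0 0.0085 0.02",
  "squeeze": 45
}}

```text
time: 8.72
ee_pos: [0.6289, -0.1989, -0.0202]
eef_rot: [1.0, -0.03, -0.0, 0.001]
ft_force: [0.5, -0.8, -1.1]
width: 0.0578
```

{"op": "carry_out", "data": {
  "increments": "0 0 0 0 0 0 0.02; 0 0 0 0 0 0 0.02; 0 0 0 0 0 0 0.02; 0 0 0 0 0 0 0.02; 0 0 0 0 0 0 0.02",
  "squeeze": 45
}}

```text
time: 9.35
ee_pos: [0.629, -0.1989, -0.0201]
eef_rot: [1.0, -0.03, -0.0, 0.001]
ft_force: [0.8, -0.1, 0.5]
width: 0.0356
```

The width has stopped at 35.6 mm, which is the handle's width. I lift.

{"op": "carry_out", "data": {
  "increments": "0 0 0 0 0 0 0.02; 0 0 0 0 0 -0.01 0.02; 0 0 0 0 0 -0.04 0.02; 0 0 0 0 0 -0.08 0.02; 0 0 0 0 0 -0.12 0.02",
  "squeeze": 50
}}

```text
time: 9.98
ee_pos: [0.6289, -0.1986, 0.1016]
eef_rot: [1.0, -0.03, -0.0, 0.001]
ft_force: [0.8, 0.1, -0.9]
width: 0.0354
```

{"op": "carry_out", "data": {
  "increments": "0 0 0 0 0 -0.05 0.02; 0 0 0 0 0 -0.1 0.02; 0 0 0 0 0 -0.13 0.02; 0 0 0 0 0 -0.13 0.02; 0 0 0 0 0 -0.13 0.02",
  "squeeze": 50
}}

```text
time: 10.6
ee_pos: [0.6284, -0.1981, 0.2307]
eef_rot: [1.0, -0.03, -0.001, 0.001]
ft_force: [-0.0, 0.4, -1.6]
width: 0.0355
```

```bash
python3 - <<'E'
from h import *
from bench import r
R=pose([np.sin(np.radians(3.4)),np.cos(np.radians(3.4)),0])
s=r.read_state(); np.savez("st8.npz",p=s["ee_pos"],q=s["eef_rot"])
snap("8",["wrist"])
delta([.630,-.1985,-.018],R)
p,d,K,E=load("wrist8"); C=cloud(d,K,E)
cv2.imwrite("pics/c14.png",cv2.resize(p[0:300,220:420],None,fx=3,fy=2,interpolation=cv2.INTER_CUBIC))
E
```

```text
at [ 0.6283 -0.1981  0.2301] rot [0.12 0.15 0.01] shift [ 2.400e-03 -2.000e-04  2.481e-01] t 10.65 F [-0.4 -0.9 -1.6] q [ 0.16  0.39  0.1   1.3  -0.04  1.45  0.2 ] w 0.0352
```

View pics/c14.png

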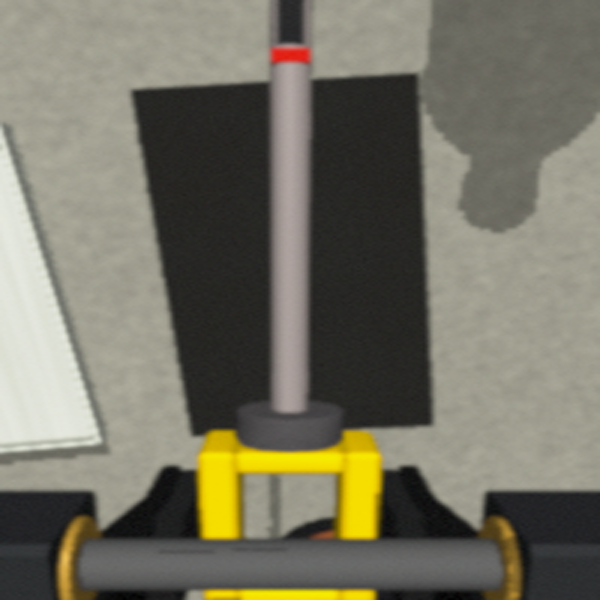

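```bash
python3 - <<'E'
from h import *
z=np.load("st8.npz"); R0=Ro.from_quat(z["q"]); p0=z["p"]
p,d,K,E=load("wrist8"); C=cloud(d,K,E)
T=R0.inv().apply((C-p0).reshape(-1,3)).reshape(C.shape)
pts=np.array([T[v,u] for v in range(32,195) for u in (316,317)]); pts=pts[(pts[:,2]<0)]
print(len(pts),np.median(pts,0))
l=cv2.fitLine(pts.astype(np.float32),cv2.DIST_HUBER,0,.001,.001).ravel(); print("dir in tool",l.round(4))
# edges for lateral: find rod u-centre per row
for v in (40,80,120,160,190):
    row=T[v,300:334]; m=(row[:,2]<-.01)&(row[:,2]>-.06); us=np.where(m)[0]+300; print(v,us.min(),us.max(),row[m].mean(0).round(4), row[m][:,2].min().round(4))
for v in range(196,225,3): print(v,T[v,316].round(4),T[v,325].round(4),T[v,292].round(4))
E
```

```text
326 [ 0.00188026 -0.08129627 -0.03722393]
dir in tool [ 0.0015  1.      0.0014  0.002  -0.0772 -0.0372]
40 310 323 [ 0.0018 -0.1163 -0.0366] -0.0395
80 311 323 [ 0.0021 -0.0978 -0.0368] -0.0382
120 311 322 [ 0.0018 -0.078  -0.0368] -0.0393
160 311 322 [ 0.0019 -0.0564 -0.0366] -0.038
190 311 322 [ 0.0019 -0.0391 -0.0366] -0.0375
196 [ 0.0016 -0.0359 -0.038 ] [0.0155 0.0366 0.2288] [-0.0361  0.036   0.2265]
199 [ 0.0016 -0.0337 -0.0369] [0.0155 0.0413 0.2281] [-0.0364  0.0414  0.2285]
202 [ 0.0016 -0.032  -0.0373] [ 0.0071 -0.03   -0.0303] [-0.0365  0.0465  0.2292]
205 [ 0.0016 -0.0305 -0.0383] [ 0.0068 -0.0302 -0.0374] [-0.0366  0.0514  0.2288]
208 [ 0.0016 -0.0299 -0.0421] [ 0.0067 -0.03   -0.0425] [-0.0366  0.0559  0.2272]
211 [ 0.0016 -0.0292 -0.0456] [ 0.0067 -0.0282 -0.0425] [-0.0369  0.0615  0.2291]
214 [ 0.0016 -0.0271 -0.0446] [ 0.0067 -0.0268 -0.0438] [-0.0371  0.0666  0.2294]
217 [ 0.0016 -0.025  -0.0437] [ 0.0067 -0.0249 -0.0434] [-0.0132 -0.0209 -0.0321]
220 [ 0.0016 -0.0234 -0.0442] [ 0.0067 -0.0229 -0.043 ] [-0.013  -0.0198 -0.0345]
223 [ 0.0016 -0.0215 -0.0441] [ 0.0067 -0.0213 -0.0434] [-0.0125 -0.0201 -0.0404]
```

```bash
cat >> h.py <<'E'
M=np.array([.4593,.1404,.164]); YAW=np.radians(19.1)
t=np.array([np.sin(YAW)*np.sqrt(.5),-np.cos(YAW)*np.sqrt(.5),np.sqrt(.5)])
COL=np.array([0,-.0302,-.034]); TIP=np.array([0,-.1702,-.034])
RI=pose(-t)
def tip_at(a): return M+a*t-RI@TIP      # tip a m outside mouth along axis
def col_at(a): return M+a*t-RI@COL
E
python3 - <<'E'
from h import *
print(RI.round(3)); print("tip+.08",tip_at(.08)); print("home",col_at(0))
delta(tip_at(.08),RI)
E
```

```text
[[ 0.945  0.231  0.231]
 [ 0.327 -0.668 -0.668]
 [-0.     0.707 -0.707]]
tip+.08 [ 0.52505763 -0.04949669  0.31687649]
home [0.47415447 0.09750286 0.16131299]
at [ 0.6283 -0.1981  0.2301] rot [-44.32   8.99 -21.24] shift [-0.112  -0.142  -0.0867] t 10.65 F [-0.4 -0.9 -1.6] q [ 0.16  0.39  0.1   1.3  -0.04  1.45  0.2 ] w 0.0352
```

{"op": "carry_out", "data": {
  "increments": "-8 1.6 -4 -0.02 -0.025 -0.025 0.02; -17 3.5 -8 -0.042 -0.052 -0.05 0.02; -26 5.2 -12.5 -0.065 -0.082 -0.07 0.02; -35 7 -17 -0.09 -0.112 -0.083 0.02; -44 9 -21 -0.112 -0.14 -0.087 0.02"
}}

```text
time: 11.28
ee_pos: [0.5244, -0.0497, 0.3177]
eef_rot: [0.911, 0.153, 0.066, 0.377]
ft_force: [0.0, 1.2, -2.1]
width: 0.0355
```

```bash
python3 - <<'E'
from h import *
delta(tip_at(.06),RI)
E
```

```text
at [ 0.5244 -0.0497  0.3177] rot [-0.01 -0.21 -0.12] shift [ 0.0006 -0.0206  0.0006] t 11.28 F [ 0.   1.2 -2.1] q [-0.38  0.01 -0.16  1.8   0.77  1.54 -0.32] w 0.0355
```

Reached without trouble. I move the tip to about 30 mm outside the mouth and look.

{"op": "carry_out", "data": {
  "increments": "0 -0.2 -0.1 0.0006 -0.02 0.0006 0.02; 0 -0.2 -0.1 0.0006 -0.04 0.0006 0.02; 0 -0.2 -0.1 0.0006 -0.05 0.0006 0.02; 0 -0.2 -0.1 0.0006 -0.05 0.0006 0.02; 0 -0.2 -0.1 0.0006 -0.05 0.0006 0.02"
}}

```text
time: 11.9
ee_pos: [0.5139, -0.0172, 0.2824]
eef_rot: [0.911, 0.153, 0.064, 0.377]
ft_force: [-0.2, 0.3, -1.2]
width: 0.0356
```

```bash
python3 - <<'E'
from h import *
from bench import r
s=r.read_state(); np.savez("st9.npz",p=s["ee_pos"],q=s["eef_rot"])
snap("9",["wrist","side","scene"])
delta(tip_at(.03),RI)
p,d,K,E=load("side9");cv2.imwrite("pics/s9.png",cv2.resize(p[190:350,220:420],None,fx=4,fy=3.75,interpolation=cv2.INTER_CUBIC))
p,d,K,E=load("scene9");cv2.imwrite("pics/sc9.png",cv2.resize(p[90:240,300:500],None,fx=4,fy=4,interpolation=cv2.INTER_CUBIC))
p,d,K,E=load("wrist9");cv2.imwrite("pics/w9.png",cv2.resize(p[0:260,180:440],None,fx=3,fy=2.3,interpolation=cv2.INTER_CUBIC))
E
```

```text
at [ 0.5139 -0.017   0.2824] rot [-0.01 -0.01 -0.09] shift [-0.0001 -0.0013 -0.    ] t 12.05 F [ 0.2 -0.9 -1.4] q [-0.42  0.05 -0.19  1.83  0.76  1.54 -0.42] w 0.0355
```

View pics/w9.png

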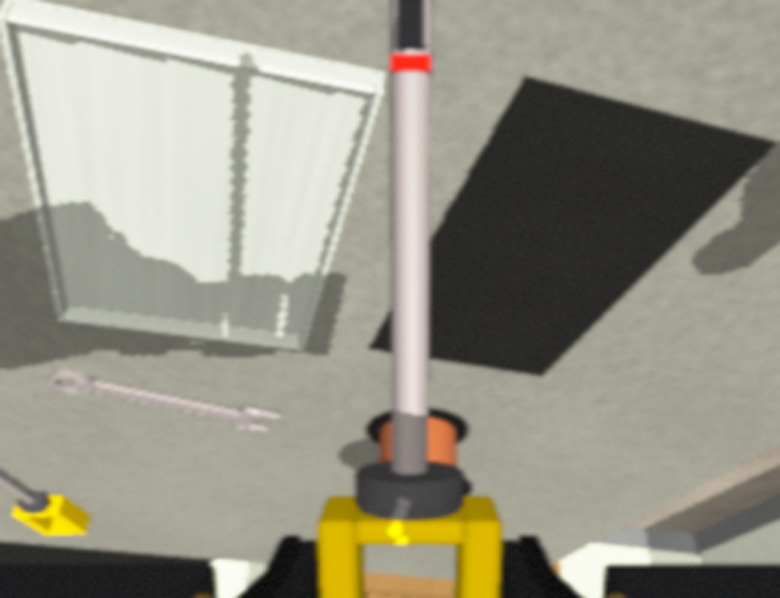

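View pics/s9.png

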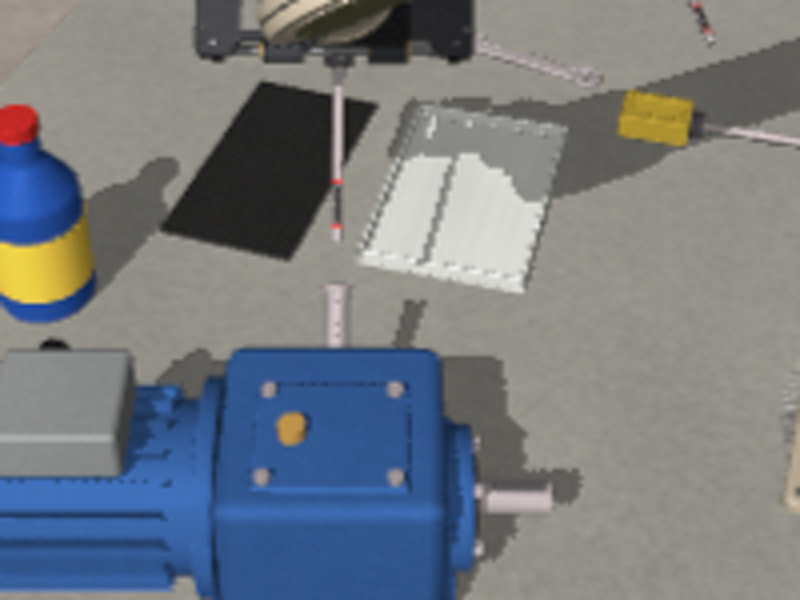

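View pics/sc9.png

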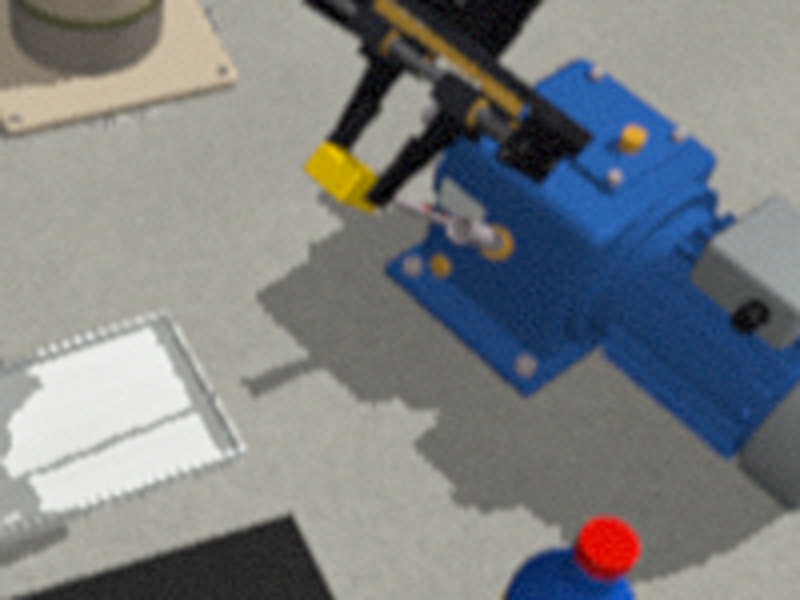

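Side view: the rod (338,70)→(336,238) lines up with the tube's top at (336,285). I check the other direction with an enlarged scene crop.

```bash
python3 - <<'E'
from h import *
p,d,K,E=load("scene9")
cv2.imwrite("pics/sc9b.png",cv2.resize(p[120:165,375:435],None,fx=13,fy=13,interpolation=cv2.INTER_CUBIC))
def proj(P): 
    c=E[:3,:3].T@(P-E[:3,3]); return (K@c)[:2]/c[2]
z=np.load("st9.npz"); R=Ro.from_quat(z["q"]); 
f=lambda P:(proj(P)-[375,120])*13
for nm,P in(("tip",z["p"]+R.apply(TIP)),("col",z["p"]+R.apply(COL)),("mouth",M),("tube base",M-.09*t)): print(nm,f(P).round(0),P.round(4))
E
```

```text
tip [471. 324.] [0.4668 0.1193 0.1861]
col [223. 217.] [0.4991 0.0257 0.285 ]
mouth [519. 343.] [0.4593 0.1404 0.164 ]
tube base [647. 398.] [0.4385 0.2005 0.1004]
```

View pics/sc9b.png

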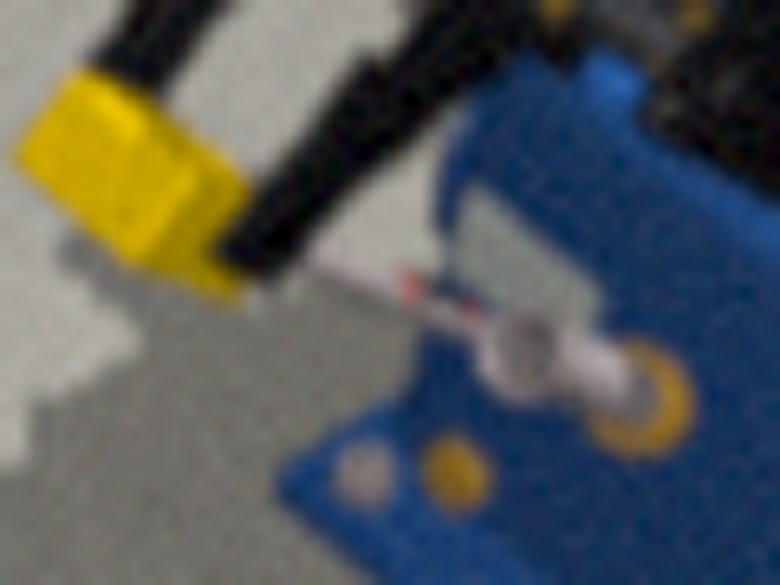

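{"op": "carry_out", "data": {
  "increments": "0 0 -0.1 0 -0.008 0 0.02; 0 0 -0.1 0 -0.016 0 0.02; 0 0 -0.1 0 -0.024 0 0.02; 0 0 -0.1 0 -0.032 0 0.02; 0 0 -0.1 0 -0.038 0 0.02"
}}

```text
time: 12.68
ee_pos: [0.5049, 0.0089, 0.255]
eef_rot: [0.911, 0.154, 0.063, 0.377]
ft_force: [-0.1, 0.4, -1.4]
width: 0.0353
```

```bash
python3 - <<'E'
from h import *
from bench import r
snap("10",["side","scene"])
delta(tip_at(-.02),RI)
p,d,K,E=load("side10");a=cv2.resize(p[200:300,270:340],None,fx=6,fy=6,interpolation=cv2.INTER_CUBIC)
p,d,K,E=load("scene10");b=cv2.resize(p[120:165,375:435],None,fx=6.5,fy=6.5,interpolation=cv2.INTER_CUBIC)
b=cv2.copyMakeBorder(b,0,a.shape[0]-b.shape[0],0,0,cv2.BORDER_CONSTANT) if b.shape[0]<a.shape[0] else b[:a.shape[0]]
cv2.imwrite("pics/ab10.png",np.hstack([a,b])[:600,:800])
E
```

```text
at [0.5049 0.0089 0.255 ] rot [-0.02 -0.    0.08] shift [-0.     -0.0125 -0.0001] t 12.78 F [-0.9  1.1 -0.4] q [-0.45  0.09 -0.22  1.86  0.75  1.54 -0.5 ] w 0.0355
```

View pics/ab10.png

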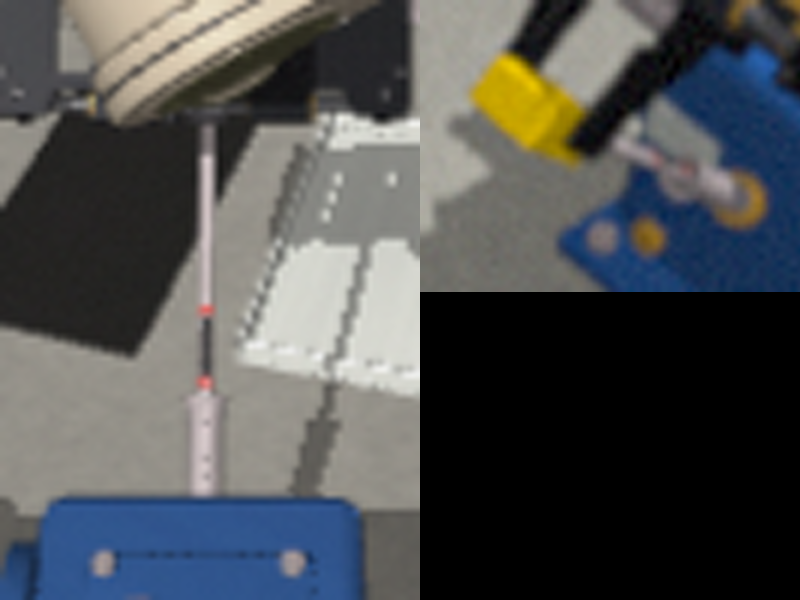

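The tip has entered the mouth, laterally centred in the side view at about (205,385). I keep going in small steps.

{"op": "carry_out", "data": {
  "increments": "0 0 0 0 -0.005 0 0.02; 0 0 0 0 -0.01 0 0.02; 0 0 0 0 -0.015 0 0.02; 0 0 0 0 -0.02 0 0.02; 0 0 0 0 -0.025 0 0.02"
}}

```text
time: 13.4
ee_pos: [0.499, 0.0259, 0.2371]
eef_rot: [0.911, 0.154, 0.063, 0.377]
ft_force: [-0.5, 0.4, -1.5]
width: 0.0355
```

```bash
python3 - <<'E'
from h import *
delta(col_at(0),RI)
E
```

```text
at [0.499  0.0259 0.2371] rot [-0.02 -0.01  0.08] shift [ 1.000e-04 -1.072e-01  0.000e+00] t 13.4 F [-0.5  0.4 -1.5] q [-0.47  0.12 -0.24  1.87  0.74  1.53 -0.55] w 0.0355
```

No contact force so far. Another 45 mm.

{"op": "carry_out", "data": {
  "increments": "0 0 0 0 -0.009 0 0.02; 0 0 0 0 -0.018 0 0.02; 0 0 0 0 -0.027 0 0.02; 0 0 0 0 -0.036 0 0.02; 0 0 0 0 -0.045 0 0.02"
}}

```text
time: 14.02
ee_pos: [0.4884, 0.0564, 0.2048]
eef_rot: [0.911, 0.154, 0.063, 0.377]
ft_force: [-0.6, -0.9, -1.0]
width: 0.0357
```

```bash
python3 - <<'E'
from h import *
snap("11",["wrist","side","scene"])
delta(col_at(0),RI)
p,d,K,E=load("side11");a=cv2.resize(p[200:300,270:340],None,fx=6,fy=6,interpolation=cv2.INTER_CUBIC)
p,d,K,E=load("wrist11");b=cv2.resize(p[60:260,250:380],None,fx=2.9,fy=3,interpolation=cv2.INTER_CUBIC)
cv2.imwrite("pics/ab11.png",np.hstack([a,b])[:600,:800])
E
```

```text
at [0.4884 0.0562 0.2049] rot [-0.01 -0.01  0.13] shift [ 0.0002 -0.0617 -0.    ] t 14.18 F [-0.3  0.2 -1.5] q [-0.51  0.17 -0.27  1.88  0.74  1.53 -0.64] w 0.0355
```

View pics/ab11.png

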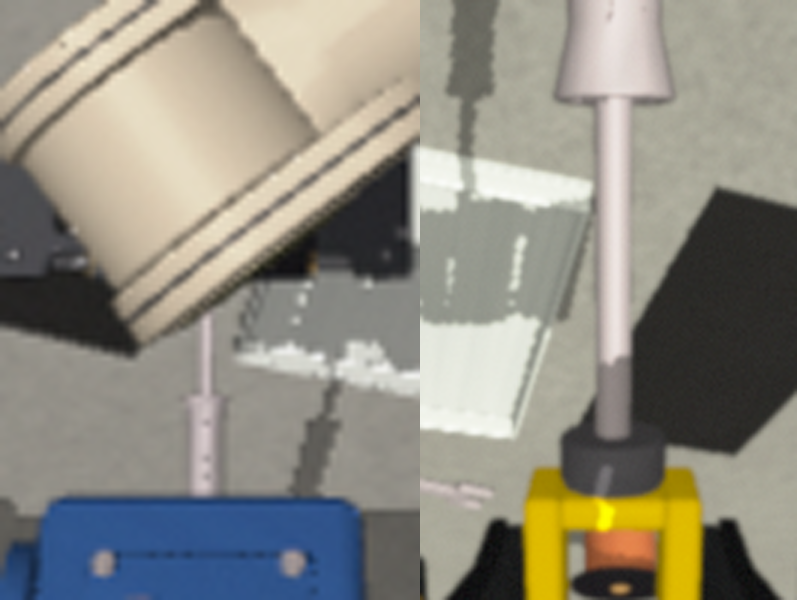

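```bash
python3 - <<'E'
from h import *
from bench import r
s=r.read_state();R0=Ro.from_quat(s["eef_rot"])
p,d,K,E=load("wrist11");C=cloud(d,K,E);T=R0.inv().apply((C-s["ee_pos"]).reshape(-1,3)).reshape(C.shape)
u=int(250+614/2.9);print(u)
for v in list(range(55,100,3))+[120,150,200,203,206,209,212,216]: print(v,T[v,u-1:u+2].mean(0).round(4))
E
```

```text
461
55 [ 0.1594 -0.1458  0.1448]
58 [ 0.161  -0.1433  0.1473]
61 [ 0.1627 -0.1408  0.1499]
64 [ 0.1642 -0.1382  0.1522]
67 [ 0.1661 -0.1356  0.1551]
70 [ 0.168  -0.133   0.1582]
73 [ 0.1692 -0.13    0.1598]
76 [ 0.1712 -0.1273  0.1628]
79 [ 0.1732 -0.1244  0.1661]
82 [ 0.175  -0.1215  0.1688]
85 [ 0.1774 -0.1186  0.1728]
88 [ 0.179  -0.1154  0.1751]
91 [ 0.1812 -0.1123  0.1785]
94 [ 0.1832 -0.1091  0.1815]
97 [ 0.1855 -0.1058  0.1853]
120 [ 0.204  -0.0778  0.214 ]
150 [ 0.2334 -0.0317  0.2594]
200 [0.3081 0.0848 0.375 ]
203 [0.3147 0.0945 0.3853]
206 [0.3209 0.1043 0.3949]
209 [0.328  0.1149 0.4061]
212 [0.3348 0.1255 0.4166]
216 [0.3447 0.1406 0.432 ]
```

```bash
python3 - <<'E'
from h import *
from bench import r
s=r.read_state();R0=Ro.from_quat(s["eef_rot"])
p,d,K,E=load("wrist11");C=cloud(d,K,E);T=R0.inv().apply((C-s["ee_pos"]).reshape(-1,3)).reshape(C.shape)
u=317
for v in list(range(65,100,2))+[120,150,200,203,206,209,212,216]: print(v,T[v,u-1:u+2].mean(0).round(4))
E
```

```text
65 [ 0.0018 -0.1041 -0.0419]
67 [ 0.0018 -0.1033 -0.0413]
69 [ 0.0018 -0.1023 -0.042 ]
71 [ 0.0018 -0.1013 -0.0426]
73 [ 0.0018 -0.1005 -0.0418]
75 [ 0.0018 -0.0994 -0.043 ]
77 [ 0.0018 -0.0985 -0.043 ]
79 [ 0.0018 -0.0977 -0.0422]
81 [ 0.0018 -0.0967 -0.0428]
83 [ 0.0018 -0.0958 -0.0432]
85 [ 0.0018 -0.0948 -0.0437]
87 [ 0.0018 -0.0939 -0.0435]
89 [ 0.0018 -0.093  -0.0432]
91 [ 0.0018 -0.092  -0.0433]
93 [ 0.0018 -0.0916 -0.0371]
95 [ 0.0019 -0.0907 -0.0365]
97 [ 0.0019 -0.0898 -0.0358]
99 [ 0.0018 -0.0887 -0.037 ]
120 [ 0.0019 -0.0781 -0.0361]
150 [ 0.0019 -0.0623 -0.0371]
200 [ 0.0019 -0.0334 -0.0365]
203 [ 0.0019 -0.0316 -0.0366]
206 [ 0.0019 -0.0302 -0.0381]
209 [ 0.0018 -0.0299 -0.0429]
212 [ 0.0018 -0.0286 -0.0443]
216 [ 0.0018 -0.0262 -0.0441]
```

Gap of 61.8 mm by depth matches the 61.7 mm computed. The axis offset is about 1 mm in tool z, which I correct while advancing.

{"op": "carry_out", "data": {
  "increments": "0 0 0.1 0 -0.01 0.0005 0.02; 0 0 0.1 0 -0.02 0.001 0.02; 0 0 0.1 0 -0.03 0.001 0.02; 0 0 0.1 0 -0.04 0.001 0.02; 0 0 0.1 0 -0.05 0.001 0.02"
}}

```text
time: 14.8
ee_pos: [0.4768, 0.0894, 0.1683]
eef_rot: [0.911, 0.154, 0.063, 0.377]
ft_force: [-0.8, 0.6, -1.0]
width: 0.0355
```

```bash
python3 - <<'E'
from h import *
from bench import r
delta(col_at(0),RI)
s=r.read_state();R0=Ro.from_quat(s["eef_rot"])
snap("12",["wrist","side"])
p,d,K,E=load("wrist12");C=cloud(d,K,E);T=R0.inv().apply((C-s["ee_pos"]).reshape(-1,3)).reshape(C.shape)
for v in range(176,220,2): print(v,T[v,316:319].mean(0).round(4))
b=cv2.resize(p[100:260,230:400],None,fx=4,fy=3.5,interpolation=cv2.INTER_CUBIC);cv2.imwrite("pics/w12.png",b)
E
```

```text
at [0.4768 0.0894 0.1683] rot [-0.01 -0.01  0.04] shift [ 0.0002 -0.011  -0.0011] t 14.8 F [-0.8  0.6 -1. ] q [-0.55  0.24 -0.29  1.88  0.73  1.52 -0.75] w 0.0355
176 [ 0.0018 -0.0487 -0.0433]
178 [ 0.0018 -0.0475 -0.0428]
180 [ 0.0018 -0.0465 -0.0432]
182 [ 0.0018 -0.0458 -0.045 ]
184 [ 0.0018 -0.0446 -0.0447]
186 [ 0.0018 -0.0434 -0.0443]
188 [ 0.0018 -0.0425 -0.0451]
190 [ 0.0018 -0.0393 -0.0369]
192 [ 0.0018 -0.0379 -0.036 ]
194 [ 0.0018 -0.0369 -0.0368]
196 [ 0.0018 -0.0356 -0.0363]
198 [ 0.0018 -0.0345 -0.0369]
200 [ 0.0018 -0.0334 -0.0372]
202 [ 0.0018 -0.0321 -0.0371]
204 [ 0.0018 -0.0308 -0.0367]
206 [ 0.0018 -0.03   -0.0382]
208 [ 0.0018 -0.03   -0.0417]
210 [ 0.0018 -0.0297 -0.0445]
212 [ 0.0018 -0.0281 -0.0433]
214 [ 0.0018 -0.027  -0.0437]
216 [ 0.0018 -0.0262 -0.0447]
218 [ 0.0018 -0.0248 -0.0442]
```

View pics/w12.png

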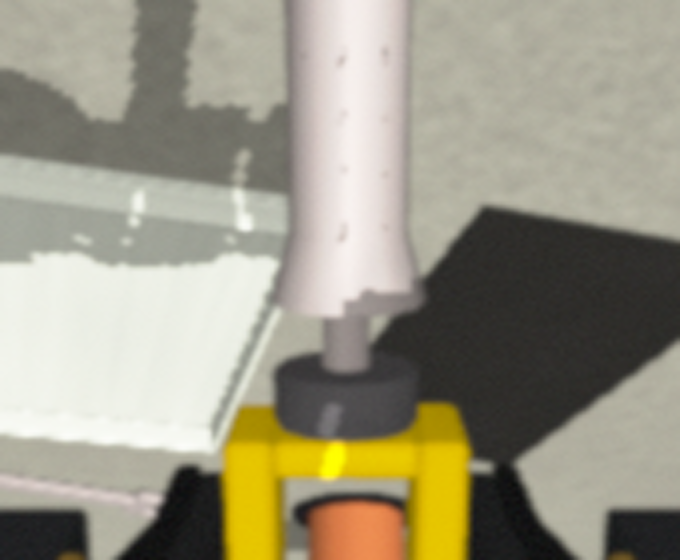

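View pics/side12.png

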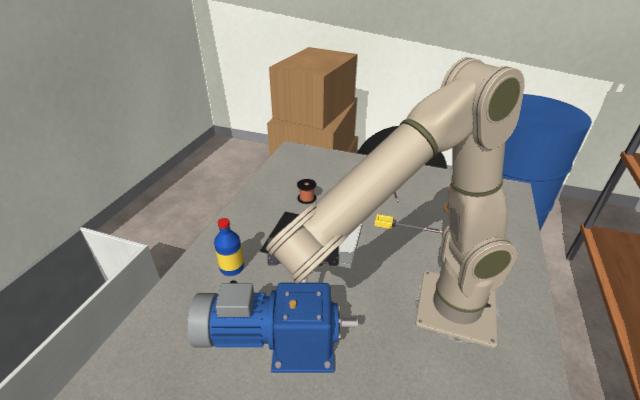

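{"op": "carry_out", "data": {
  "increments": "0 0 0 0 -0.002 0 0.02; 0 0 0 0 -0.004 0 0.02; 0 0 0 0 -0.006 0 0.02; 0 0 0 0 -0.008 0 0.02; 0 0 0 0 -0.0085 0 0.02"
}}

```text
time: 15.52
ee_pos: [0.4745, 0.0954, 0.1619]
eef_rot: [0.911, 0.154, 0.063, 0.377]
ft_force: [0.0, -0.8, -1.8]
width: 0.0353
```

{"op": "carry_out", "data": {
  "increments": "0 0 0 0 -0.0004 0 0.02; 0 0 0 0 -0.0008 0 0.02; 0 0 0 0 -0.0012 0 0.02; 0 0 0 0 -0.0016 0 0.02; 0 0 0 0 -0.002 0 0.02"
}}

```text
time: 16.15
ee_pos: [0.474, 0.0967, 0.1604]
eef_rot: [0.911, 0.154, 0.063, 0.377]
ft_force: [0.1, -0.3, -1.1]
width: 0.0352
```

```bash
python3 - <<'E'
from h import *
delta(col_at(0),RI)
E
```

```text
at [0.474  0.0967 0.1604] rot [-0.01 -0.    0.14] shift [ 0.0004  0.0001 -0.0011] t 16.15 F [ 0.1 -0.3 -1.1] q [-0.57  0.26 -0.3   1.88  0.73  1.52 -0.77] w 0.0352
```

{"op": "carry_out", "data": {
  "increments": "0 0 0 0 -0.0004 0 0.02; 0 0 0 0 -0.0008 0 0.02; 0 0 0 0 -0.0012 0 0.02; 0 0 0 0 -0.0014 0 0.02; 0 0 0 0 -0.0015 0 0.02"
}}

```text
time: 16.77
ee_pos: [0.4739, 0.0968, 0.1603]
eef_rot: [0.911, 0.154, 0.063, 0.378]
ft_force: [-0.6, -4.0, 7.0]
width: 0.0354
```

```bash
python3 - <<'E'
from h import *
from bench import r
delta(col_at(0),RI)
s=r.read_state();R0=Ro.from_quat(s["eef_rot"])
snap("13",["wrist"])
p,d,K,E=load("wrist13");C=cloud(d,K,E);T=R0.inv().apply((C-s["ee_pos"]).reshape(-1,3)).reshape(C.shape)
for v in range(194,218,2): print(v,T[v,316:319].mean(0).round(4))
cv2.imwrite("pics/w13.png",cv2.resize(p[160:250,260:380],None,fx=6,fy=6,interpolation=cv2.INTER_CUBIC))
E
```

```text
at [0.4739 0.0968 0.1603] rot [0.1  0.03 0.07] shift [ 0.0004  0.0003 -0.0011] t 16.77 F [-0.6 -4.   7. ] q [-0.57  0.26 -0.3   1.88  0.73  1.52 -0.77] w 0.0354
194 [ 0.0018 -0.0387 -0.0435]
196 [ 0.0018 -0.0374 -0.0431]
198 [ 0.0018 -0.0364 -0.0437]
200 [ 0.0018 -0.0354 -0.0441]
202 [ 0.0018 -0.0344 -0.0446]
204 [ 0.0018 -0.0331 -0.0442]
206 [ 0.0018 -0.0322 -0.045 ]
208 [ 0.0018 -0.0311 -0.0453]
210 [ 0.0018 -0.0295 -0.0441]
212 [ 0.0018 -0.0283 -0.0439]
214 [ 0.0018 -0.0274 -0.0448]
216 [ 0.0018 -0.0261 -0.0444]
```

View pics/w13.png

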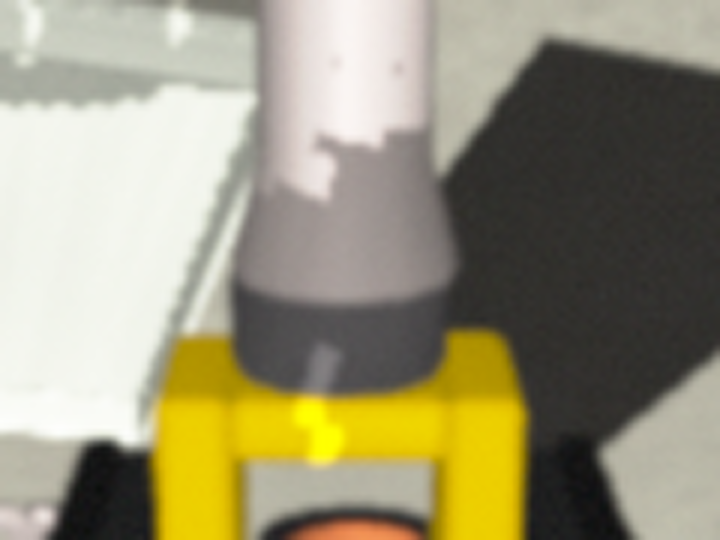

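The collar sits flush on the rim with about 9 N axial push. I hold it seated for 0.6 s.

{"op": "carry_out", "data": {
  "increments": "0 0 0 0 -0.001 0 0.02; 0 0 0 0 -0.0012 0 0.02; 0 0 0 0 -0.0014 0 0.02; 0 0 0 0 -0.0014 0 0.02; 0 0 0 0 -0.0014 0 0.02"
}}

```text
time: 17.45
ee_pos: [0.4739, 0.0968, 0.1604]
eef_rot: [0.91, 0.153, 0.063, 0.379]
ft_force: [-0.9, -4.6, 8.2]
width: 0.0354
```

```bash
python3 - <<'E'
from h import *
delta(col_at(0),RI)
E
```

```text
at [0.4739 0.0968 0.1604] rot [ 0.21  0.07 -0.01] shift [ 0.0005  0.0003 -0.0011] t 17.45 F [-0.9 -4.6  8.2] q [-0.57  0.26 -0.3   1.88  0.73  1.52 -0.77] w 0.0354
```

Now I draw it out straight along the axis.

{"op": "carry_out", "data": {
  "increments": "0 0 0 0 0.006 0 0.02; 0 0 0 0 0.02 0 0.02; 0 0 0 0 0.035 0 0.02; 0 0 0 0 0.055 0 0.02; 0 0 0 0 0.075 0 0.02"
}}

```text
time: 18.08
ee_pos: [0.4915, 0.0459, 0.2146]
eef_rot: [0.911, 0.153, 0.063, 0.379]
ft_force: [0.8, -0.2, -0.9]
width: 0.0354
```

```bash
python3 - <<'E'
from h import *
delta(tip_at(.05),RI)
E
```

```text
at [0.4915 0.0459 0.2146] rot [ 0.2   0.06 -0.05] shift [ 0.0006  0.1138 -0.0004] t 18.07 F [ 0.8 -0.2 -0.9] q [-0.5   0.15 -0.26  1.88  0.74  1.53 -0.62] w 0.0354
```

{"op": "carry_out", "data": {
  "increments": "0.2 0 0 0.0005 0.025 -0.0004 0.02; 0.2 0 0 0.0005 0.05 -0.0004 0.02; 0.2 0 0 0.0005 0.075 -0.0004 0.02; 0.2 0 0 0.0005 0.1 -0.0004 0.02; 0.2 0 0 0.0005 0.12 -0.0004 0.02"
}}

```text
time: 18.7
ee_pos: [0.5195, -0.0351, 0.3015]
eef_rot: [0.911, 0.152, 0.063, 0.377]
ft_force: [-0.4, 1.1, 0.1]
width: 0.0355
```

```bash
python3 - <<'E'
from h import *
snap("14",["wrist","side"])
p,d,K,E=load("side14");cv2.imwrite("pics/s14.png",cv2.resize(p[150:350,200:420],None,fx=3.5,fy=3))
# tray from original data: corners by rect
h=np.radians(109.1); u=np.array([np.cos(h),np.sin(h),0]); R=pose(u)
tip=np.array([.441,-.158,.115]); print("target",tip-R@TIP)
delta(tip-R@TIP,R)
for n in("scene0","side0","wrist2"):
    p,d,K,E=load(n); C=cloud(d,K,E); m=(d>0)&(C[...,2]>.010)&(C[...,2]<.022)&(C[...,0]>.34)&(C[...,0]<.55)&(C[...,1]>-.32)&(C[...,1]<.0)
    q=C[m][:,:2].astype(np.float32)*1000; print(n,len(q),cv2.minAreaRect(q))
E
```

```text
target [ 0.49669249 -0.3188303   0.081     ]
at [ 0.5197 -0.0357  0.3022] rot [45.01 -0.06 -0.31] shift [-0.1139  0.028   0.3404] t 18.8 F [-0.5  0.6 -0.7] q [-0.39  0.03 -0.18  1.81  0.76  1.54 -0.37] w 0.0356
scene0 387 ((445.4621887207031, -158.37252807617188), (155.46397399902344, 230.90969848632812), 4.235639572143555)
side0 238 ((439.89068603515625, -153.0922393798828), (150.6609649658203, 237.36697387695312), 4.026147365570068)
wrist2 3897 ((444.90142822265625, -157.01702880859375), (151.9569854736328, 230.04299926757812), 4.304473876953125)
```

View pics/s14.png

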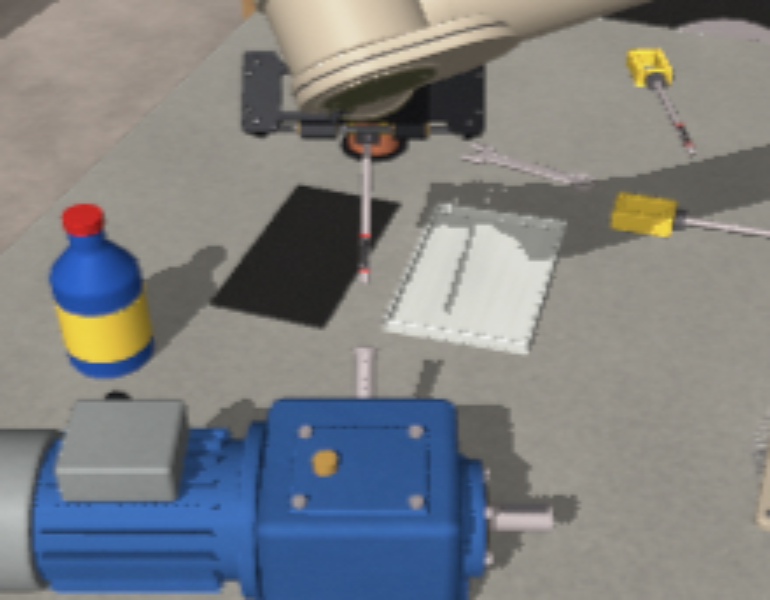

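Drawn out: the tip is at (363,278), clear of the mouth at (363,348). I go level over the tray next, by way of a waypoint above.

```bash
python3 - <<'E'
from h import *
h=np.radians(109.1); R=pose([np.cos(h),np.sin(h),0])
delta([.51,-.2,.25],R)
E
```

```text
at [ 0.5197 -0.0357  0.3022] rot [45.01 -0.06 -0.31] shift [-0.0624  0.071   0.1445] t 18.8 F [-0.5  0.6 -0.7] q [-0.39  0.03 -0.18  1.81  0.76  1.54 -0.37] w 0.0356
```

{"op": "carry_out", "data": {
  "increments": "9 0 0 -0.012 0.014 0.028 0.02; 18 0 0 -0.024 0.028 0.057 0.02; 27 0 0 -0.037 0.042 0.086 0.02; 36 0 0 -0.05 0.056 0.115 0.02; 45 0 -0.3 -0.062 0.071 0.144 0.02"
}}

```text
time: 19.42
ee_pos: [0.5105, -0.1998, 0.251]
eef_rot: [0.986, 0.167, 0.002, -0.002]
ft_force: [1.4, 0.2, -2.2]
width: 0.0356
```

```bash
python3 - <<'E'
from h import *
h=np.radians(109.1); R=pose([np.cos(h),np.sin(h),0])
delta(np.array([.443,-.157,.118])-R@TIP,R)
E
```

```text
at [ 0.5105 -0.1998  0.251 ] rot [-0.23 -0.26  0.1 ] shift [-0.0507  0.1083  0.1664] t 19.43 F [ 1.4  0.2 -2.2] q [ 0.03  0.13  0.29  1.59 -0.04  1.43  0.66] w 0.0356
```

{"op": "carry_out", "data": {
  "increments": "0 0 0 -0.012 0.027 0.025 0.02; 0 0 0 -0.025 0.054 0.05 0.02; 0 0 0 -0.038 0.082 0.08 0.02; -0.2 -0.2 0.1 -0.05 0.107 0.11 0.02; -0.2 -0.2 0.1 -0.0507 0.108 0.14 0.02"
}}

```text
time: 20.05
ee_pos: [0.4973, -0.3196, 0.1089]
eef_rot: [0.986, 0.164, -0.0, -0.0]
ft_force: [0.2, -0.8, -0.8]
width: 0.0354
```

```bash
python3 - <<'E'
from h import *
h=np.radians(109.1); R=pose([np.cos(h),np.sin(h),0])
delta(np.array([.443,-.157,.118])-R@TIP,R)
E
```

```text
at [ 0.4973 -0.3196  0.1089] rot [-0.02  0.02 -0.17] shift [ 0.0019 -0.0012  0.0249] t 20.05 F [ 0.2 -0.8 -0.8] q [ 0.2   0.32  0.36  1.68 -0.12  1.17  0.92] w 0.0354
```

{"op": "carry_out", "data": {
  "increments": "0 0 0 0.002 -0.001 0.01 0.02; 0 0 0 0.002 -0.001 0.02 0.02; 0 0 0 0.002 -0.001 0.025 0.02; 0 0 0 0.002 -0.001 0.025 0.02; 0 0 0 0.002 -0.001 0.025 0.02"
}}

```text
time: 20.68
ee_pos: [0.4993, -0.3181, 0.0846]
eef_rot: [0.986, 0.164, 0.0, 0.0]
ft_force: [0.3, -0.4, -0.4]
width: 0.0355
```

{"op": "carry_out", "data": {
  "increments": "0 0 0 0 0 0 0.02; 0 0 0 0 0 0 0.02; 0 0 0 0 0 0 0.02; 0 0 0 0 0 0 0.02; 0 0 0 0 0 0 0.02"
}}

```text
time: 21.3
ee_pos: [0.4993, -0.3181, 0.0846]
eef_rot: [0.986, 0.165, 0.0, 0.0]
ft_force: [-0.1, -0.7, -0.7]
width: 0.0353
```

```bash
python3 - <<'E'
from h import *
from bench import r
h=np.radians(109.1); R=pose([np.cos(h),np.sin(h),0])
delta(np.array([.443,-.157,.118])-R@TIP,R)
s=r.read_state(); R0=Ro.from_quat(s["eef_rot"]); print("vel",abs(s["joint_vel"]).max(),"tip FK",s["ee_pos"]+R0.apply(TIP))
snap("15",["wrist","side","scene"])
p,d,K,E=load("wrist15");C=cloud(d,K,E);T=R0.inv().apply((C-s["ee_pos"]).reshape(-1,3)).reshape(C.shape)
pts=np.array([T[v,u] for v in range(30,198) for u in (316,317)]); pts=pts[(abs(pts[:,2]+.036)<.01)]
print(len(pts),cv2.fitLine(pts.astype(np.float32),cv2.DIST_HUBER,0,.001,.001).ravel().round(4))
m=(d>0)&(C[...,2]>.010)&(C[...,2]<.022)&(C[...,0]>.34)&(C[...,0]<.55)&(C[...,1]>-.32)&(C[...,1]<.0)
for n in("scene15","side15"):
    p,d,K,E=load(n); C=cloud(d,K,E); m=(d>0)&(C[...,2]>.010)&(C[...,2]<.022)&(C[...,0]>.34)&(C[...,0]<.55)&(C[...,1]>-.32)&(C[...,1]<.0)
    print(n,cv2.minAreaRect(C[m][:,:2].astype(np.float32)*1000))
E
```

```text
at [ 0.4993 -0.3181  0.0846] rot [ 0.02 -0.03 -0.16] shift [-0.0005 -0.0004  0.0006] t 21.3 F [-0.1 -0.7 -0.7] q [ 0.2   0.35  0.35  1.7  -0.13  1.12  0.92] w 0.0353
vel 0.001624073269231879 tip FK [ 0.44400211 -0.15707386  0.11855757]
334 [ 4.00e-04  1.00e+00  5.00e-03  1.50e-03 -7.95e-02 -3.73e-02]
scene15 ((444.8163146972656, -158.08615112304688), (154.34793090820312, 231.08575439453125), 4.286595344543457)
side15 ((440.9368896484375, -154.89529418945312), (151.68309020996094, 236.9578399658203), 4.179995536804199)
```

View pics/scene15.png

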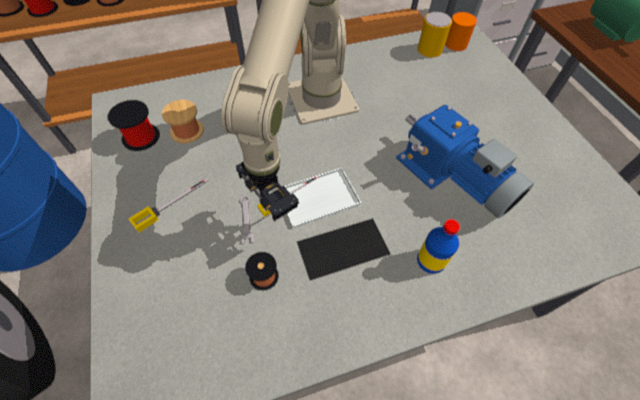

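View pics/side15.png

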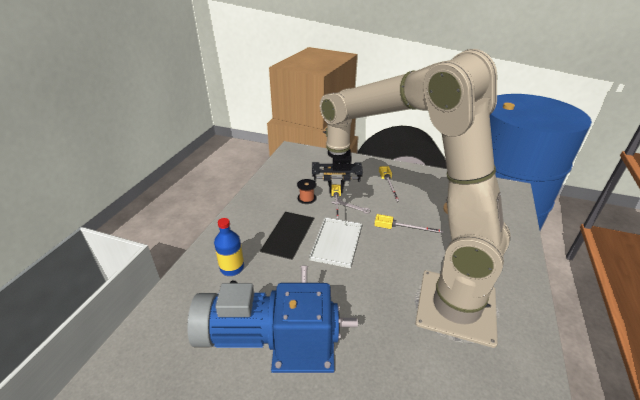

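View pics/wrist15.png

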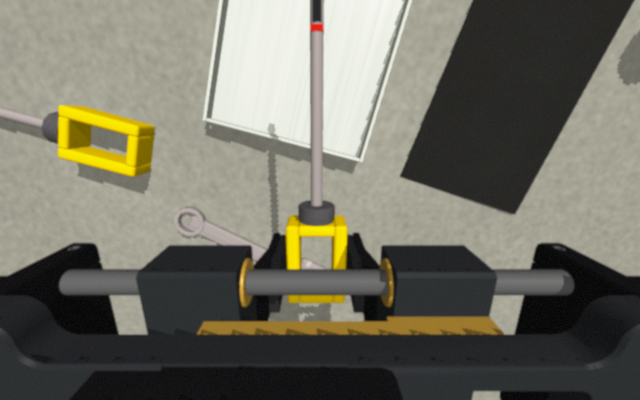

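The stick is level, with marks up and red bands visible. Its tip is over the middle of the tray, about 0.115 m above the floor, and the bystanders sit at the same pixels as at the start. I hand in.

```bash
python3 - <<'E'
from bench import r
print(r.close_job()); s=r.read_state(); print(s["time"],s["ee_pos"],s["width"])
E
```

```text
the job is handed in; nothing more can be done
None
the job is handed in; nothing more can be done
```

The job is handed in at about 21.5 s of the 64 s allowed; no verdict was reported.

**What I did:** I gripped the dipstick from the mat by its handle and pushed it down the tube until the collar sat on the rim. The push read about 9 N at the wrist, and I held it there for about 0.6 s. I then drew it straight out and stopped with it level over the drip tray.

**Last checks:**
- **Tip:** by the arm's own position, it was at (0.444, -0.157, 0.119) m. That is about 1 mm from the measured tray centre and about 115 mm above its floor.
- **Level and still:** the rod was about 0.3° off level with the marked face up. Grip width was 35.3 mm and joint speeds were below 0.002 rad/s.
- **Other objects:** the tray measured within about 2 mm of where it started. The bottle and spool looked unmoved in the pictures, and I saw no sign that the wrench, partly hidden at the end, had moved.

**Disagreements:**
- **Fingertips:** they ended about 28 mm short of the reported tool point. My first two closings passed above the handle without touching it; I measured the gap in the depth image and went lower.
- **Wrist camera:** it read about 2 mm off sideways, and I corrected for that when lining up with the tube.

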